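Change the boards in the test rig and start the next test

ROBOT

A 6-joint arm with a two-finger parallel gripper is mounted at the origin on the work surface. World frame = base frame: x ahead of the robot, y to its left, z up, the work surface at z = 0. Lengths are in mm, angles in degrees, forces in N, time in s.
With the tool pointing down it reaches from about 300 to 850 mm from the base axis. Payload 4.2 kg.
Tool frame: the origin (TCP) lies on the centre line of the jaws, within the pads' length; the fingertips stand 14 mm ahead of it and the grasp point (between the pads) lies 5 mm behind it; z points along the fingers, y is the line along which they close (so a half turn about z gives the same grasp; the last joint's range is limited). The gripper opens to 91 mm and grips with 3 to 60 N. Pads are 32 mm wide; open, the fingers measure 118 mm over their backs; the gripper's body (76 mm by 178 mm) begins 60 mm behind the grasp point.
Start: joints at [-72.25, 18.312, 89.639, -0, 72.044, -1.146], TCP at [186.219, -544.026, 227.976] pointing down, gripper open.
Joint ranges: [-177.97, 177.97], [-48.28, 115.42], [12.27, 149.76], [-77.06, 257.06], [2.81, 150.46], [-146.56, 146.56]. Speed limits (degrees/s): [147.25, 147.25, 180, 180, 180, 180].

INTERFACE

Orientations are given as [roll, pitch, yaw] about the fixed x, y, z axes, in that order (R = Rz(yaw) Ry(pitch) Rx(roll)).
In Python, from workcell import * gives the robot as it stands. The module is installed in compiled form; this text tells all that it offers.
- The arm moves only by the shell command python3 -m crank 'ROWS' [FORCE]. ROWS is JSON, a list of rows, each an object of numbers: "grip": the finger opening in m, from 0 to 0.0912; "x", "y", "z": the shift along the tool's x, y, z in m; "yaw": the turn about the tool's z in rad. In form: [{"grip": .., "x": .., "y": .., "z": .., "yaw": ..}, ...]. A call has exactly 5 rows; each row is the pose to reach, as a shift and turn from the pose commanded when the call began, along the tool's axes at that moment; what a row does not reach only later rows make up. A row lasts 1/12 s, in which the tool goes at most 41.7 mm and 7.16 degrees, less where a joint would pass 70% of its speed; a pose out of reach is approached as far as the arm can. A call with a gripper value outside its range is refused whole. The fingers move at their own pace and stop on an object; FORCE is the grip in N (left out, the last holds). Time passes only in rows, so rows that repeat a pose let the fingers close, or fill a call up. It gives the time, the measured TCP pose, the force, the opening and the grip force at its end, in the units of the state.
- state(): the state, without advancing time (a new reading comes with each control period).
- grab_frame(name): name is "scene" or "top" or "wrist"; returns the picture (420x560x3 uint8, red, green, blue); there is no depth.
- camera_model(name): a dict with "intrinsics" (3x3 intrinsics, pixels), "distortion" ([k1, k2, p1, p2, k3] as OpenCV has them; the pictures are not rectified), "R" (3x3) and "t" (3): a world point X has camera coordinates R X + t. Camera axes: x right, y down, z forward; pixel columns grow to the right and rows downward; lengths in mm; the calibration is good to about 2 mm. A picture is of the moment at which its call begins: read the wrist's pose just before it. camera_model takes no time and is no camera call; for the wrist camera it gives the pose at the moment of the call.
- job_done(): hands the job in; it is judged then, once.
The state is a dict: "time_s": time; "qpos": joint angles; "qvel": joint speeds; "effort": joint torques, N m; "ee_pos": TCP position; "ee_rot": TCP orientation; "force": force on the tool from outside, world axes, zero at the start; "torque": the same for the moment, N m; "gripper_width": finger opening in mm; "gripper_force": force on a finger pad.
Only numpy, scipy, OpenCV 4.12 (cv2) and the standard library are available. Lean on these libraries where they do the work, as an engineer would, in place of code of your own. Each camera call takes 0.05 s, during which the arm holds its last target. There are 200 camera calls.

TASK

Switch the rig off at its power lever, then slide every tested board out of the rig's lanes and lay it flat in the black tray. Then slide each fresh board into a lane of its own, under the lips and fully home against the end stop, and raise the recorder's screen to about 60 degrees. Last of all throw the power lever fully on again; leave everything at rest and do not disturb the multimeter, the spool or the mug.

Things in the scene. Friction and masses are not known exactly. Their poses are not given: they have to be found in the camera images.
- fresh0: fresh (untested) green circuit board 80 x 50 x 6 mm, about 0.16 kg, upright heat sink in the middle: 30 mm along board x, 26 mm across, top 54 mm above the underside. Origin: centre of the underside; x along the 80 mm, z up; both ways round alike. Grip the 30 mm of the heat sink from above. Starts flat on the bench on the right (-y). Two or three are present, else None.
- fresh1: fresh (untested) green circuit board 80 x 50 x 6 mm, about 0.16 kg, upright heat sink in the middle: 30 mm along board x, 26 mm across, top 54 mm above the underside. Origin: centre of the underside; x along the 80 mm, z up; both ways round alike. Grip the 30 mm of the heat sink from above. Starts flat on the bench on the right (-y). Two or three are present, else None.
- fresh2: fresh (untested) green circuit board 80 x 50 x 6 mm, about 0.16 kg, upright heat sink in the middle: 30 mm along board x, 26 mm across, top 54 mm above the underside. Origin: centre of the underside; x along the 80 mm, z up; both ways round alike. Grip the 30 mm of the heat sink from above. Starts flat on the bench on the right (-y). Two or three are present, else None.
- tested0: tested green circuit board 80 x 50 x 6 mm, about 0.16 kg, upright heat sink in the middle: 30 mm along board x, 26 mm across, top 54 mm above the underside. Origin: centre of the underside; x along the 80 mm, z up; both ways round alike. Grip the 30 mm of the heat sink from above. Starts in lane 0, up to 30 mm short of the end stop. One or two are present, else None.
- tested1: tested green circuit board 80 x 50 x 6 mm, about 0.16 kg, upright heat sink in the middle: 30 mm along board x, 26 mm across, top 54 mm above the underside. Origin: centre of the underside; x along the 80 mm, z up; both ways round alike. Grip the 30 mm of the heat sink from above. Starts in lane 1, up to 30 mm short of the end stop. One or two are present, else None.
- tested2: tested green circuit board 80 x 50 x 6 mm, about 0.16 kg, upright heat sink in the middle: 30 mm along board x, 26 mm across, top 54 mm above the underside. Origin: centre of the underside; x along the 80 mm, z up; both ways round alike. Grip the 30 mm of the heat sink from above. Starts in lane 2, up to 30 mm short of the end stop. One or two are present, else None.
- rig: fixed; origin on the bench under the middle of its lanes; x runs along the lanes, from the mouths (robot side) to the end stop. A deck 6 mm thick carries three lanes, 66 mm apart. From x -0.120 to -0.015 it is an open landing apron. From -0.010 to 0.100 the lanes have walls and overhanging lips. End stop face at x 0.100. Stop and lips reach 21 mm above the bench.
- lane0 (a point): home in the right (-y) lane: the origin of a board that rests on the deck, centred, touching the end stop (rig x 0.060, y -0.066, z 0.006). Axes as the rig's. Lanes are 56 mm wide between walls; lips 10 mm above the deck overhang 10 mm from both sides, so a board only slides in and out along x, its heat sink in the 36 mm slot between the lips. Wall noses are pointed, tips at x -0.015.
- lane1 (a point): home in the middle lane, like lane0 (rig x 0.060, y +0.000, z 0.006).
- lane2 (a point): home in the left (+y) lane, like lane0 (rig x 0.060, y +0.066, z 0.006).
- power (a joint): power lever on the left edge of the rig, on a block 70 x 50 mm, 25 mm high on the deck: 0 = off (leans 0.5 rad towards the mouths, -x of the rig), 1.0 = fully on (leans 0.5 rad towards +x of the rig). Stiffness under 1 N at the knob; it stays where it is left. It starts on (0.9 to 1.0).
- power_tip (a point): centre of the lever's 26 mm ball knob, 80 mm above its pivot, the pivot 28 mm above the bench at rig x -0.060, y 0.138. Upright, the knob's top is 121 mm above the bench.
- tray: black open tray 130 (x) x 170 (y) mm outside, walls 4 mm thick and 20 mm high, fixed to the bench on the robot's left; origin at the centre of its underside.
- tray_in (a point): centre of the tray's inner floor (4 mm above the bench); axes as the tray's. Inside 122 x 162 mm: two boards fit side by side along y.
- recorder: grey recorder box 140 x 200 mm, 58 mm high, fixed to the bench on the left beyond the tray, its flip-up screen on top; origin on its underside, 5 mm nearer the robot than the middle of the box; x points away from the robot.
- screen (a joint): angle of the screen in rad: 0 = lying flat on the recorder, grows as its near edge is raised; up to 1.9. A stiff friction hinge (about 0.4 Nm, 3 to 4 N at the bar): it stays where it is left. It starts at 0 to 0.25.
- screen_bar (a point): middle of the steel bar along the screen's near edge: round, 10 mm thick, 100 mm long along the recorder's y, 172 mm from the hinge, its centre 42 mm from the screen's edge (held by 8 mm arms at both ends), so that a finger fits on either side. It can turn between the pads.
- screen_hinge (a point): middle of the screen's hinge line (along the recorder's y), 60 mm above the bench 10 mm short of the recorder's far edge. The bar is 6 mm above the hinge when the screen is shut.
- multimeter: bystander: hand-held yellow multimeter, 150 x 75 x 35 mm, loose.
- spool: bystander: metal spool standing on end, 64 mm diameter, 53 mm high, loose.
- mug: bystander: white mug, 80 mm diameter, 90 mm high, loose.

How it is judged (in metres and radians):
On the way, in this order (a step that is already met when the one before it is completed fails the run):
1. the power lever is off (value of joint power below 0.15 rad), for 0.2 s.
2. every tested board lies flat in the tray (x of tested0 in the frame of tray_in between -0.06 and 0.06 m and y of tested0 in the frame of tray_in between -0.08 and 0.08 m and z of each of tested0, tested1, tested2 in the frame of tray_in below 0.005 m and angle between each of tested0, tested1, tested2's own z axis and vertical below 0.1 rad and x of tested1 in the frame of tray_in between -0.06 and 0.06 m and y of tested1 in the frame of tray_in between -0.08 and 0.08 m and x of tested2 in the frame of tray_in between -0.06 and 0.06 m and y of tested2 in the frame of tray_in between -0.08 and 0.08 m), for 0.2 s.
3. every fresh board is home in a lane and the screen stands at about 60 degrees (((x of fresh0 in the frame of lane0 between -0.005 and 0.005 m and y of fresh0 in the frame of lane0 between -0.008 and 0.008 m and z of fresh0 in the frame of lane0 between -0.005 and 0.005 m) or (x of fresh0 in the frame of lane1 between -0.005 and 0.005 m and y of fresh0 in the frame of lane1 between -0.008 and 0.008 m and z of fresh0 in the frame of lane1 between -0.005 and 0.005 m) or (x of fresh0 in the frame of lane2 between -0.005 and 0.005 m and y of fresh0 in the frame of lane2 between -0.008 and 0.008 m and z of fresh0 in the frame of lane2 between -0.005 and 0.005 m)) and ((x of fresh1 in the frame of lane0 between -0.005 and 0.005 m and y of fresh1 in the frame of lane0 between -0.008 and 0.008 m and z of fresh1 in the frame of lane0 between -0.005 and 0.005 m) or (x of fresh1 in the frame of lane1 between -0.005 and 0.005 m and y of fresh1 in the frame of lane1 between -0.008 and 0.008 m and z of fresh1 in the frame of lane1 between -0.005 and 0.005 m) or (x of fresh1 in the frame of lane2 between -0.005 and 0.005 m and y of fresh1 in the frame of lane2 between -0.008 and 0.008 m and z of fresh1 in the frame of lane2 between -0.005 and 0.005 m)) and ((x of fresh2 in the frame of lane0 between -0.005 and 0.005 m and y of fresh2 in the frame of lane0 between -0.008 and 0.008 m and z of fresh2 in the frame of lane0 between -0.005 and 0.005 m) or (x of fresh2 in the frame of lane1 between -0.005 and 0.005 m and y of fresh2 in the frame of lane1 between -0.008 and 0.008 m and z of fresh2 in the frame of lane1 between -0.005 and 0.005 m) or (x of fresh2 in the frame of lane2 between -0.005 and 0.005 m and y of fresh2 in the frame of lane2 between -0.008 and 0.008 m and z of fresh2 in the frame of lane2 between -0.005 and 0.005 m)) and value of joint screen between 0.907 and 1.187 rad), for 0.2 s.
4. the power lever is on again (value of joint power above 0.85 rad), for 0.2 s.
At the end, for the whole second after the job is handed in: Every tested board lies flat on the tray's floor; every fresh board rests on the deck in a lane of its own, under the lips, within 5 mm of touching the end stop and 8 mm of the lane's middle; the screen stands at 60 degrees, 8 either way; the power lever is on (joint over 0.85); all at rest (all of step 2 and all of step 3 and linear speed of each of tested0, tested1, tested2, fresh0, fresh1, fresh2 below 0.02 m/s and velocity of joint screen between -0.05 and 0.05 rad/s and value of joint power above 0.85 rad).
It fails at once if the multimeter is disturbed (moved more than 30 mm) (distance of multimeter from where it was at the start of the episode above 0.03 m).
It fails at once if the spool is disturbed (moved more than 30 mm) (distance of spool from where it was at the start of the episode above 0.03 m).
It fails at once if the mug is disturbed (moved more than 30 mm) (distance of mug from where it was at the start of the episode above 0.03 m).
Of tested0, tested1, tested2 only 1 to 2 are there at a start; the rules pass over those that are not, and their reading is None.
Of fresh0, fresh1, fresh2 only 2 to 3 are there at a start; the rules pass over those that are not, and their reading is None.
At some moment in a run one of fresh0, fresh1, fresh2 may be knocked a few centimetres aside while the robot is not near it.
Once in a run the grip may slacken for a moment while it holds something.
It also fails if it takes over 210 s, if anything falls off the work surface, if the arm or the gripper's body presses on something with over 40 N, if the wrist force passes 120 N, or if a joint passes its speed limit or range.

## Working session

There is one attempt and no reset: what is moved stays moved. The work goes in short steps, Python scripts to look and compute and a shell command to move; the robot and the scene stay as the last step left them, time stands still between calls to the robot, and variables do not carry over. Pictures are saved under pics/ and viewed, at most 14 in all, crops included, and the job is handed in when it is done.

```bash
mkdir -p pics; cat > h.py <<'E'
import numpy as np, cv2
from workcell import *
def ray(cam,u,v):
    K=np.array(cam["intrinsics"],float);d=np.array(cam["distortion"],float)
    p=cv2.undistortPoints(np.array([[[u,v]]],float),K,d)[0,0]
    R=np.array(cam["R"]);t=np.array(cam["t"]).ravel()
    return -R.T@t, R.T@np.array([p[0],p[1],1.])
def onz(cam,u,v,z):
    c,d=ray(cam,u,v); return c+d*(z-c[2])/d[2]
def proj(cam,X):
    r,_=cv2.Rodrigues(np.array(cam["R"],float))
    return cv2.projectPoints(np.array(X,float).reshape(-1,3),r,np.array(cam["t"],float).ravel(),np.array(cam["intrinsics"],float),np.array(cam["distortion"],float))[0][:,0]
def save(n,f,s=1):
    im=grab_frame(n); cv2.imwrite("pics/"+f,cv2.cvtColor(im,cv2.COLOR_RGB2BGR)); return im
E
python3 - <<'E'
from h import *
save("top","top0.png");save("scene","scene0.png")
for n in("top","scene"):
    c=camera_model(n);print(n,-np.array(c["R"]).T@np.array(c["t"]).ravel(),np.array(c["R"]).round(2).tolist(),c["intrinsics"][0][0])
print(state())
E
```

```text
top [ 365.62328591   30.18011531 1288.98907942] [[-0.02, -1.0, -0.01], [-0.99, 0.02, -0.15], [0.15, 0.01, -0.99]] 392.8647755683539
scene [1362.82183989 -453.6845148   732.87053613] [[0.5, 0.86, -0.02], [0.47, -0.29, -0.83], [-0.72, 0.41, -0.55]] 448.77170540920156
{'time_s': 0.1, 'qpos': array([-7.22497865e+01,  1.83487253e+01,  8.96983242e+01, -5.78305095e-04,
        7.20431003e+01, -1.14514655e+00]), 'qvel': array([-0.07358743, -0.16938162, -0.16739669,  0.0572533 , -0.04452053,
        0.05404538]), 'effort': array([-2.09983837e-04, -4.13335884e+01, -2.32511991e+01,  7.28855375e-02,
        4.21526260e-02, -4.96764562e-05]), 'ee_pos': array([ 186.08705892, -543.61721605,  227.20423544]), 'ee_rot': array([-1.79909857e+02, -1.25192135e-03,  1.88955378e+01]), 'force': array([-0.38553343, -0.84245802, -0.20616137]), 'torque': array([ 0.02164359,  0.00079858, -0.02250804]), 'gripper_force': 0.0, 'gripper_width': 91.35621055531377}
```

View pics/top0.png

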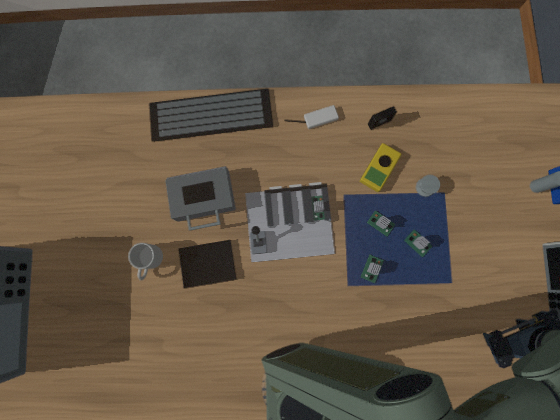

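View pics/scene0.png

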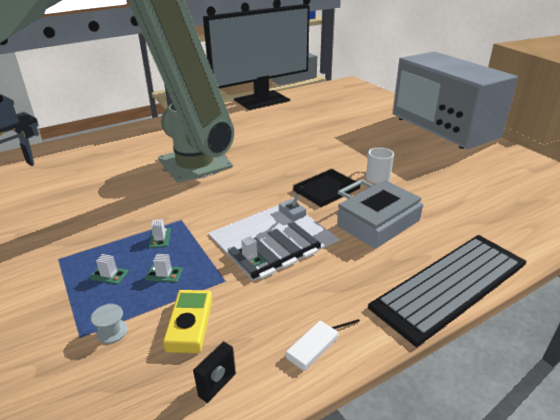

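The top view shows the rig at about (290,222), the lever knob at about (256,230) and one tested board in the right lane at (318,205). The three fresh boards are on the mat at (382,223), (419,242) and (372,268). The tray is at (208,264), the recorder at (200,193) with its bar at (205,222), the mug at (142,257), the multimeter at (381,167) and the spool at (428,186). I'll zoom in next.

```bash
python3 - <<'E'
from h import *
im=cv2.imread("pics/top0.png")
a=cv2.resize(im[160:295,240:455],None,fx=3.7,fy=3.7,interpolation=cv2.INTER_CUBIC);cv2.imwrite("pics/c1.png",a)
b=cv2.resize(im[160:295,120:345],None,fx=3.5,fy=3.5,interpolation=cv2.INTER_CUBIC);cv2.imwrite("pics/c2.png",b)
E
```

```text
(no output)
```

View pics/c1.png

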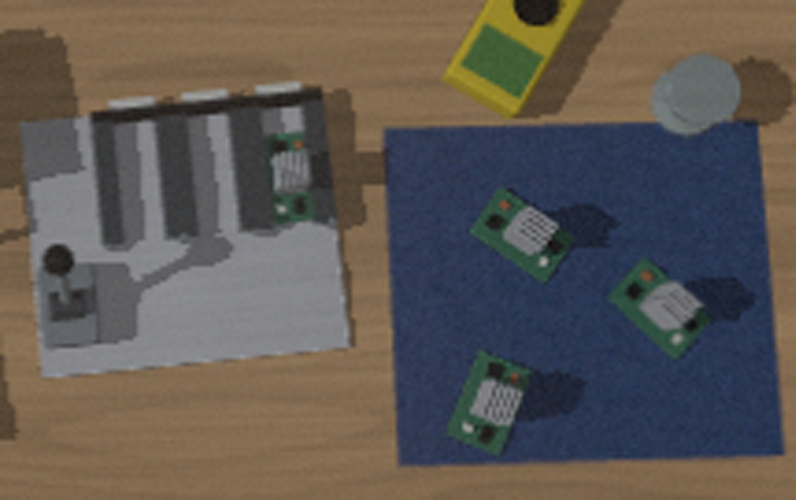

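View pics/c2.png

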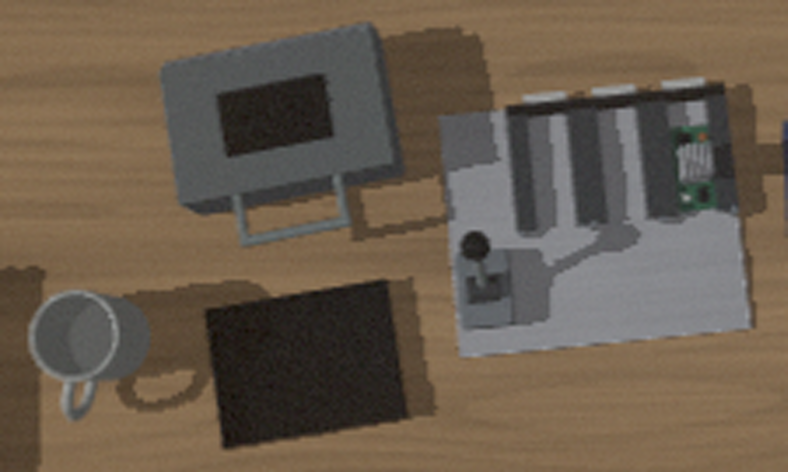

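The crops give these pixels. Crop 1: deck front corners (43,377) and (350,347), knob (58,259), lip blocks between lanes near x=178 and 255, end stop along (92,115)-(322,95), fresh heat sinks at (532,230), (672,305) and (497,402). Crop 2: tray corners (206,310), (387,281), (407,418) and (224,447), bar ends (243,242) and (348,225).

```bash
python3 - <<'E'
from h import *
c=camera_model("top")
A=lambda u,v:(240+u/3.7,160+v/3.7)
B=lambda u,v:(120+u/3.5,160+v/3.5)
def P(n,uv,z):print(n,onz(c,*uv,z).round(0)[:2])
P("deckFL",A(43,377),6);P("deckFR",A(350,347),6);P("deckBL",A(22,122),6)
P("knob on",A(58,259),98)
P("stopL",A(92,108),21);P("stopR",A(322,88),21);P("nose12",A(180,238),21);P("nose01",A(255,230),21);P("tested hs",A(291,171),60)
for i,p in enumerate([(532,230),(672,305),(497,402)]):P("fresh hs%d"%i,A(*p),54)
for p in[(206,310),(387,281),(407,418),(224,447)]:P("tray",B(*p),20)
for p in[(243,242),(348,225)]:P("bar",B(*p),75)
for p in[(373,25),(162,65),(180,205),(400,172)]:P("rec",B(*p),60)
P("mug",B(73,335),90);P("spool",A(695,95),53);P("mm",A(520,50),35)
c=camera_model("wrist");s=state()
from scipy.spatial.transform import Rotation as Ro
Rt=Ro.from_euler('xyz',s['ee_rot'],degrees=True).as_matrix()
R=np.array(c['R']);t=np.array(c['t']).ravel()
print("wrist cam in tool",(Rt.T@(-R.T@t-s['ee_pos'])).round(1),(R@Rt).round(2).tolist(),c['intrinsics'][0][0]);print(Rt.round(3))
E
```

```text
deckFL [393. 142.]
deckFR [ 413. -128.]
deckBL [621. 158.]
knob on [487. 120.]
stopL [629.  94.]
stopR [ 642. -111.]
nose12 [511.  19.]
nose01 [516. -47.]
tested hs [562. -77.]
fresh hs0 [ 507. -282.]
fresh hs1 [ 440. -398.]
fresh hs2 [ 362. -244.]
tray [440. 376.]
tray [463. 208.]
tray [338. 190.]
tray [315. 358.]
bar [497. 329.]
bar [510. 235.]
rec [697. 215.]
rec [664. 411.]
rec [533. 391.]
rec [559. 190.]
mug [416. 475.]
spool [ 622. -432.]
mm [ 670. -286.]
wrist cam in tool [  73.7   -2.2 -157. ] [[-0.0, 1.0, -0.0], [-0.96, -0.0, -0.26], [-0.26, 0.0, 0.96]] 320.1019005495798
[[ 0.946  0.324 -0.   ]
 [ 0.324 -0.946  0.001]
 [ 0.    -0.002 -1.   ]]
```

```bash
cat > d.py <<'E'
# d.py x y z yaw [x y z yaw ...]: prints tool-axis shift from the current pose for each world target (mm, deg), rows needed
import sys
from h import *
from scipy.spatial.transform import Rotation as Ro
s=state();Rt=Ro.from_euler('xyz',s['ee_rot'],degrees=True).as_matrix()
print("t%.1f pos %s rot %s F %s w %.1f gf %.1f"%(s['time_s'],s['ee_pos'].round(1),s['ee_rot'].round(1),np.round(s['force'],1),s['gripper_width'],s['gripper_force']))
v=list(map(float,sys.argv[1:]));p=s['ee_pos'];y=s['ee_rot'][2]
for i in range(0,len(v),4):
    # each leg is expressed in the axes after the previous leg
    c,sn=np.cos(np.radians(y)),np.sin(np.radians(y));d=np.array(v[i:i+3])-p
    loc=np.array([c*d[0]+sn*d[1],sn*d[0]-c*d[1],-d[2]])/1000
    dy=-(v[i+3]-y+180)%360-180
    dy=-((v[i+3]-y+180)%360-180)
    print("x %.4f y %.4f z %.4f yaw %.3f  rows>=%.1f"%(*loc,np.radians(dy),max(np.linalg.norm(loc)/.0417,abs(dy)/7.16)))
    p=np.array(v[i:i+3]);y=v[i+3]
E
python3 d.py 300 -300 300 4 440 0 300 4
```

```text
t0.1 pos [ 186.1 -543.6  227.2] rot [-179.9   -0.    18.9] F [-0.4 -0.8 -0.2] w 91.4 gf 0.0
x 0.1867 y -0.1936 z -0.0728 yaw 0.260  rows>=6.7
x 0.1606 y -0.2895 z -0.0000 yaw -0.000  rows>=7.9
```

```bash
python3 -m crank '[{"x":0.025,"y":-0.025,"z":-0.02,"yaw":0.06},{"x":0.05,"y":-0.05,"z":-0.035,"yaw":0.12},{"x":0.075,"y":-0.075,"z":-0.05,"yaw":0.18},{"x":0.1,"y":-0.1,"z":-0.065,"yaw":0.23},{"x":0.12,"y":-0.125,"z":-0.073,"yaw":0.26}]'; python3 d.py 370 -150 300 4 440 0 300 4
```

```text
t0.1 pos [ 186.1 -543.6  227.2] rot [-179.9   -0.    18.9] F [-0.4 -0.8 -0.2] w 91.4 gf 0.0
x 0.3015 y -0.3128 z -0.0728 yaw 0.260  rows>=10.6
x 0.0803 y -0.1448 z -0.0000 yaw -0.000  rows>=4.0validation failed for argument at $[0]...
```

```bash
python3 -m crank '[{"grip":0.09,"x":0.025,"y":-0.025,"z":-0.02,"yaw":0.06},{"grip":0.09,"x":0.05,"y":-0.05,"z":-0.035,"yaw":0.12},{"grip":0.09,"x":0.075,"y":-0.075,"z":-0.05,"yaw":0.18},{"grip":0.09,"x":0.1,"y":-0.1,"z":-0.065,"yaw":0.23},{"grip":0.09,"x":0.12,"y":-0.125,"z":-0.073,"yaw":0.26}]'; python3 d.py 370 -150 300 4 440 0 300 4
```

```text
time_s: 0.52
ee_pos: [260.3, -385.6, 302.2]
ee_rot: [179.9, -0.1, 3.9]
force: [1.1, 0.5, 0.6]
gripper_width: 89.9
gripper_force: 0.0
t0.5 pos [ 260.3 -385.6  302.2] rot [ 1.799e+02 -1.000e-01  3.900e+00] F [1.1 0.5 0.6] w 89.9 gf 0.0
x 0.1254 y -0.2277 z 0.0022 yaw -0.002  rows>=6.2
x 0.0803 y -0.1448 z -0.0000 yaw -0.000  rows>=4.0
```

```bash
for k in 1 2; do python3 -m crank '[{"grip":0.09,"x":0.02,"y":-0.036,"z":0,"yaw":0},{"grip":0.09,"x":0.04,"y":-0.072,"z":0,"yaw":0},{"grip":0.09,"x":0.06,"y":-0.108,"z":0,"yaw":0},{"grip":0.09,"x":0.08,"y":-0.144,"z":0,"yaw":0},{"grip":0.09,"x":0.1,"y":-0.18,"z":0,"yaw":0}]' >/dev/null; done;  python3 -m crank '[{"grip":0.09,"x":0,"y":0,"z":0,"yaw":0},{"grip":0.09,"x":0,"y":0,"z":0,"yaw":0},{"grip":0.09,"x":0,"y":0,"z":0,"yaw":0},{"grip":0.09,"x":0,"y":0,"z":0,"yaw":0},{"grip":0.09,"x":0,"y":0,"z":0,"yaw":0}]'
python3 - <<'E'
from h import *
import pickle
c=camera_model("wrist");save("wrist","w1.png");pickle.dump(c,open("w1.pkl","wb"))
E
```

```text
time_s: 1.77
ee_pos: [433.2, -15.1, 301.0]
ee_rot: [180.0, 0.0, 3.9]
force: [-0.6, -1.5, 1.1]
gripper_width: 90.2
gripper_force: 0.0
```

View pics/w1.png

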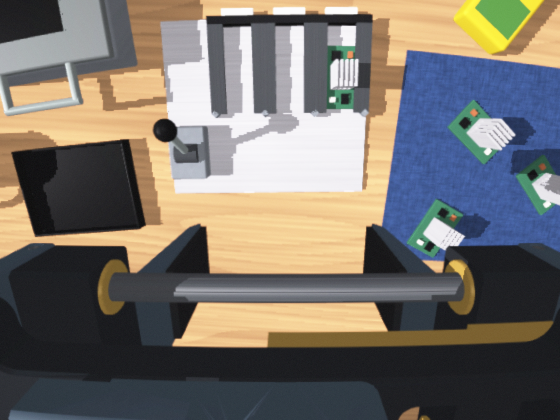

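The wrist view shows nose tips at (215,113), (265,113), (315,113) and (364,113), the deck front edge (175,192)-(363,190) and the knob at (165,131). The tray inner corners are near (20,153), (126,142), (138,226) and (40,234), the bar runs (6,110)-(80,100), and the tested board is at (343,78).

```bash
cat > m1.py <<'E'
from h import *
import pickle
c=pickle.load(open("w1.pkl","rb"))
N=np.array([onz(c,u,v,18)[:2] for u,v in[(215,113.5),(265,113),(315,113),(364.5,113)]])
L=np.array([[-15,99],[-15,33],[-15,-33],[-15,-99.]])
F=np.array([onz(c,u,v,6)[:2] for u,v in[(175,192),(363,190)]])
print(N.round(1),F.round(1))
d=N[0]-N[-1];print("nose len (198)",np.linalg.norm(d),"yaw",np.degrees(np.arctan2(-d[0],d[1])))
d=F[0]-F[1];print("front yaw",np.degrees(np.arctan2(-d[0],d[1])))
yaw=np.radians(3.9)
for ya in(3.4,3.9,4.4):
  y=np.radians(ya);R=np.array([[np.cos(y),-np.sin(y)],[np.sin(y),np.cos(y)]])
  o=(N-L@R.T);print(ya,"rig origin",o.mean(0).round(1),o.std(0).round(1),"front x in rig",((F-o.mean(0))@R).round(1).tolist())
  print(" stop top edge", [((onz(c,u,v,21)[:2]-o.mean(0))@R).round(1).tolist() for u,v in[(208,27),(370,24)]])
for z in(98,104):print("knob",onz(c,165,131,z).round(1))
T=[onz(c,*p,20)[:2].round(0).tolist() for p in[(14,153),(128,141),(144,228),(35,236)]];print("tray",T,np.mean(T,0))
print("bar",[onz(c,*p,75).round(0).tolist() for p in[(6,110),(80,101)]])
im=cv2.imread("pics/w1.png");hsv=cv2.cvtColor(im,cv2.COLOR_BGR2HSV)
g=cv2.inRange(hsv,(50,80,30),(85,255,180))
cv2.imwrite("pics/g.png",g)
n,l,s,ce=cv2.connectedComponentsWithStats(cv2.morphologyEx(g,cv2.MORPH_CLOSE,np.ones((9,9))))
for i in range(1,n):
  if s[i,4]>200:
    print(s[i],[round(a,1) for a in ce[i]])
E
python3 m1.py
```

```text
[[ 507.8   86. ]
 [ 512.6   19.6]
 [ 517.1  -46.6]
 [ 521.9 -112.5]] [[ 393.9  145.7]
 [ 415.  -126.8]]
nose len (198) 199.01667780329151 yaw 4.04097924273324
front yaw 4.4199983013588655
3.4 rig origin [529.8 -12.5] [0.8 0.4] front x in rig [[-126.2, 166.0], [-121.4, -107.2]]
 stop top edge [[89.8, 103.8], [95.1, -99.3]]
3.9 rig origin [529.8 -12.4] [0.2 0.4] front x in rig [[-124.8, 167.0], [-122.3, -106.3]]
 stop top edge [[90.7, 102.9], [94.2, -100.3]]
4.4 rig origin [529.8 -12.3] [0.5 0.4] front x in rig [[-123.3, 167.9], [-123.2, -105.4]]
 stop top edge [[91.6, 102.0], [93.3, -101.2]]
knob [485.6 124.4  98. ]
knob [485.9 122.1 104. ]
tray [[440.0, 376.0], [465.0, 205.0], [340.0, 188.0], [315.0, 361.0]] [390.  282.5]
bar [[500.0, 332.0, 75.0], [514.0, 235.0, 75.0]]
[ 476    0   53   39 1217] [np.float64(503.4), np.float64(13.7)]
[327  46  28  63 865] [np.float64(339.7), np.float64(81.2)]
[ 448  100   50   64 1084] [np.float64(470.5), np.float64(130.1)]
[516 155  39  60 920] [np.float64(535.3), np.float64(181.7)]
[ 407  199   56   58 1112] [np.float64(433.0), np.float64(226.2)]
```

```bash
python3 d.py 530 127 200 4 530 127 106 4 448 120 106 4
```

```text
t1.8 pos [433.2 -15.1 301. ] rot [180.   -0.    3.9] F [-0.3 -0.3  1.3] w 90.1 gf 0.0
x 0.1061 y -0.1353 z 0.1010 yaw -0.003  rows>=4.8
x 0.0000 y 0.0000 z 0.0940 yaw -0.000  rows>=2.3
x -0.0823 y 0.0013 z -0.0000 yaw -0.000  rows>=2.0
```

```bash

python3 -m crank '[{"grip":0,"x":0.022,"y":-0.028,"z":0.02,"yaw":0},{"grip":0,"x":0.044,"y":-0.056,"z":0.04,"yaw":0},{"grip":0,"x":0.065,"y":-0.083,"z":0.06,"yaw":0},{"grip":0,"x":0.086,"y":-0.11,"z":0.08,"yaw":0},{"grip":0,"x":0.106,"y":-0.1355,"z":0.1,"yaw":0}]' 20 >/dev/null
python3 -m crank '[{"grip":0,"x":0,"y":0,"z":0,"yaw":0},{"grip":0,"x":0,"y":0,"z":0.03,"yaw":0},{"grip":0,"x":0,"y":0,"z":0.06,"yaw":0},{"grip":0,"x":0,"y":0,"z":0.095,"yaw":0},{"grip":0,"x":0,"y":0,"z":0.095,"yaw":0}]'
python3 -m crank '[{"grip":0,"x":-0.02,"y":0,"z":0,"yaw":0},{"grip":0,"x":-0.04,"y":0,"z":0,"yaw":0},{"grip":0,"x":-0.06,"y":0.001,"z":0,"yaw":0},{"grip":0,"x":-0.075,"y":0.001,"z":0,"yaw":0},{"grip":0,"x":-0.082,"y":0.001,"z":0,"yaw":0}]'
python3 -m crank '[{"grip":0,"x":0,"y":0,"z":0,"yaw":0},{"grip":0,"x":0,"y":0,"z":0,"yaw":0},{"grip":0,"x":0,"y":0,"z":0,"yaw":0},{"grip":0,"x":0.02,"y":0,"z":-0.04,"yaw":0},{"grip":0,"x":0.02,"y":0,"z":-0.08,"yaw":0}]'
```

```text
time_s: 2.65
ee_pos: [525.5, 126.3, 100.6]
ee_rot: [179.9, 0.7, 3.9]
force: [-0.4, -0.9, -0.6]
gripper_width: 26.4
gripper_force: 0.0
time_s: 3.07
ee_pos: [447.5, 120.9, 107.8]
ee_rot: [180.0, -0.1, 3.9]
force: [1.1, 0.5, -1.2]
gripper_width: 0.4
gripper_force: 0.5
time_s: 3.48
ee_pos: [468.5, 123.0, 183.4]
ee_rot: [179.9, 0.3, 4.0]
force: [1.7, -0.1, -0.3]
gripper_width: 0.2
gripper_force: 0.0
```

```bash

python3 -m crank '[{"grip":0.09,"x":0.0,"y":0.03,"z":-0.02,"yaw":0},{"grip":0.09,"x":0,"y":0.07,"z":-0.03,"yaw":0},{"grip":0.09,"x":-0.01,"y":0.11,"z":-0.05,"yaw":0},{"grip":0.09,"x":-0.02,"y":0.15,"z":-0.06,"yaw":0},{"grip":0.09,"x":-0.025,"y":0.183,"z":-0.07,"yaw":0}]' 20 >/dev/null
python3 -m crank '[{"grip":0.09,"x":0,"y":0,"z":0,"yaw":0},{"grip":0.09,"x":0,"y":0,"z":0,"yaw":0},{"grip":0.09,"x":0,"y":0,"z":0,"yaw":0},{"grip":0.09,"x":0,"y":0,"z":0,"yaw":0},{"grip":0.09,"x":0,"y":0,"z":0,"yaw":0}]'
python3 - <<'E'
from h import *
import pickle
c=camera_model("wrist");im=save("wrist","w2.png");pickle.dump(c,open("w2.pkl","wb"))
cv2.imwrite("pics/w2c.png",cv2.resize(cv2.cvtColor(im,cv2.COLOR_RGB2BGR)[:240,100:500],None,fx=2,fy=2,interpolation=cv2.INTER_CUBIC))
E
```

```text
time_s: 4.32
ee_pos: [456.1, -59.7, 254.3]
ee_rot: [-180.0, 0.1, 4.1]
force: [-0.0, -0.1, -0.6]
gripper_width: 64.2
gripper_force: 0.0
```

View pics/w2c.png

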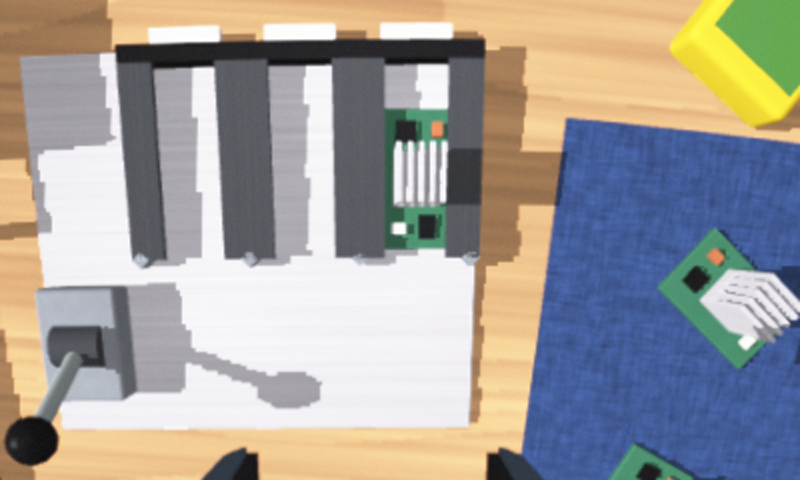

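The lever now leans towards the mouths (off), with the knob at crop (32,440). Nose tips are at crop (142,261), (250,260), (360,259) and (471,258). The tested board spans rows 110 to 248, its heat sink centre is at (420,173), and the stop's near edge runs (120,62)-(484,55).

```bash
python3 - <<'E'
from h import *
import pickle
c=pickle.load(open("w2.pkl","rb"));A=lambda u,v:(100+u/2,v/2)
N=np.array([onz(c,*A(u,v),18)[:2] for u,v in[(142,264),(250,263),(360,262),(471,260)]])
F=np.array([onz(c,*A(u,v),6)[:2] for u,v in[(64,428),(469,424)]])
S=np.array([onz(c,*A(u,v),21)[:2] for u,v in[(120,62),(484,55)]])
for d in(N[0]-N[3],F[0]-F[1],S[0]-S[1]):print("yaw",np.degrees(np.arctan2(-d[0],d[1])),np.linalg.norm(d))
L=np.array([[-15,99],[-15,33],[-15,-33],[-15,-99.]])
y=np.radians(4.1);R=np.array([[np.cos(y),-np.sin(y)],[np.sin(y),np.cos(y)]])
o=(N-L@R.T);print(o);o=o.mean(0)
T=lambda X:((X-o)@R).round(1).tolist()
print("front",T(F),"stop",T(S))
print("board front",T(onz(c,*A(415,248),12)[:2]),"back",T(onz(c,*A(415,110),12)[:2]))
print("hs",T(onz(c,*A(420,171),60)[:2]),onz(c,*A(420,171),60))
E
python3 d.py 500 -79 200 4
```

```text
yaw 4.592782225374582 198.75415005508776
yaw 4.699851822738756 270.6553996184057
yaw 4.671464799970391 204.95918095933297
[[526.90384697 -12.55656121]
 [526.93300796 -12.39849636]
 [527.31850265 -12.59154222]
 [528.66226471 -13.1792314 ]]
front [[-122.8, 166.5], [-120.0, -104.2]] stop [[97.3, 102.2], [99.3, -102.8]]
board front [-7.0, -66.2] back [71.5, -65.1]
hs [32.9, -65.0] [564.93261804 -75.20845023  60.        ]
t4.4 pos [456.  -59.7 254.3] rot [-1.8e+02  1.0e-01  4.1e+00] F [-0.3 -0.4 -0.2] w 68.5 gf 0.0
x 0.0425 y 0.0224 z 0.0543 yaw 0.002  rows>=1.7
```

```bash

python3 -m crank '[{"grip":0.09,"x":0.022,"y":0.005,"z":0.01,"yaw":-0.12},{"grip":0.09,"x":0.044,"y":0.01,"z":0.02,"yaw":-0.24},{"grip":0.09,"x":0.066,"y":0.015,"z":0.03,"yaw":-0.36},{"grip":0.09,"x":0.088,"y":0.02,"z":0.04,"yaw":-0.48},{"grip":0.09,"x":0.1075,"y":0.0235,"z":0.054,"yaw":-0.6}]' 20 >/dev/null
python3 -m crank '[{"grip":0.09,"x":0,"y":0,"z":0,"yaw":-0.12},{"grip":0.09,"x":0,"y":0,"z":0,"yaw":-0.24},{"grip":0.09,"x":0,"y":0,"z":0,"yaw":-0.36},{"grip":0.09,"x":0,"y":0,"z":0,"yaw":-0.48},{"grip":0.09,"x":0,"y":0,"z":0,"yaw":-0.6}]' 20 >/dev/null
python3 -m crank '[{"grip":0.09,"x":0,"y":0,"z":0,"yaw":-0.12},{"grip":0.09,"x":0,"y":0,"z":0,"yaw":-0.24},{"grip":0.09,"x":0,"y":0,"z":0,"yaw":-0.378},{"grip":0.09,"x":0,"y":0,"z":0,"yaw":-0.378},{"grip":0.09,"x":0,"y":0,"z":0,"yaw":-0.378}]'
python3 d.py 565 -75.5 42 94.5
```

```text
time_s: 5.62
ee_pos: [564.9, -75.9, 200.5]
ee_rot: [-180.0, -0.0, 94.4]
force: [-0.2, -0.1, -0.3]
gripper_width: 90.2
gripper_force: 0.0
t5.6 pos [564.9 -75.9 200.5] rot [-180.    -0.    94.4] F [-0.2 -0.1 -0.3] w 90.2 gf 0.0
x 0.0004 y 0.0001 z 0.1585 yaw -0.003  rows>=3.8
```

```bash

python3 -m crank '[{"grip":0.09,"x":0,"y":0,"z":0.035,"yaw":0},{"grip":0.09,"x":0,"y":0,"z":0.07,"yaw":0},{"grip":0.09,"x":0,"y":0,"z":0.105,"yaw":0},{"grip":0.09,"x":0,"y":0,"z":0.14,"yaw":0},{"grip":0.09,"x":0,"y":0,"z":0.158,"yaw":0}]'|head -2
python3 -m crank '[{"grip":0.06,"x":0,"y":0,"z":0,"yaw":0},{"grip":0.02,"x":0,"y":0,"z":0,"yaw":0},{"grip":0.02,"x":0,"y":0,"z":0,"yaw":0},{"grip":0.02,"x":0,"y":0,"z":0,"yaw":0},{"grip":0.02,"x":0,"y":0,"z":0,"yaw":0}]' 30
python3 -m crank '[{"grip":0.02,"x":0,"y":0,"z":0,"yaw":0},{"grip":0.02,"x":0,"y":0,"z":0,"yaw":0},{"grip":0.02,"x":0,"y":0,"z":0,"yaw":0},{"grip":0.02,"x":0,"y":0,"z":-0.001,"yaw":0},{"grip":0.02,"x":0,"y":0,"z":-0.001,"yaw":0}]' 30
```

```text
time_s: 6.03
ee_pos: [562.5, -76.0, 39.0]
time_s: 6.45
ee_pos: [566.1, -77.0, 44.7]
ee_rot: [179.8, 0.1, 94.4]
force: [0.5, 0.5, 0.1]
gripper_width: 59.4
gripper_force: 0.0
time_s: 6.87
ee_pos: [565.0, -76.9, 44.2]
ee_rot: [180.0, 0.0, 94.4]
force: [-0.1, 0.7, 1.4]
gripper_width: 29.5
gripper_force: 30.0
```

```bash

python3 -m crank '[{"grip":0.02,"x":0,"y":-0.015,"z":-0.001,"yaw":0},{"grip":0.02,"x":0,"y":-0.03,"z":-0.001,"yaw":0},{"grip":0.02,"x":0,"y":-0.045,"z":-0.001,"yaw":0},{"grip":0.02,"x":0,"y":-0.06,"z":-0.001,"yaw":0},{"grip":0.02,"x":0,"y":-0.075,"z":-0.001,"yaw":0}]' 30
python3 -m crank '[{"grip":0.02,"x":0,"y":-0.015,"z":0,"yaw":0},{"grip":0.02,"x":0,"y":-0.025,"z":0,"yaw":0},{"grip":0.02,"x":0,"y":-0.025,"z":0,"yaw":0},{"grip":0.02,"x":0,"y":-0.025,"z":0,"yaw":0},{"grip":0.02,"x":0,"y":-0.025,"z":-0.01,"yaw":0}]' 30
```

```text
time_s: 7.28
ee_pos: [489.1, -82.6, 44.6]
ee_rot: [-180.0, -0.0, 94.4]
force: [-0.2, -0.2, -1.3]
gripper_width: 30.0
gripper_force: 30.0
time_s: 7.7
ee_pos: [465.2, -84.4, 53.9]
ee_rot: [-179.9, -0.0, 94.4]
force: [-0.3, 0.3, -1.7]
gripper_width: 29.8
gripper_force: 30.0
```

```bash

python3 -m crank '[{"grip":0.02,"x":0,"y":0,"z":-0.03,"yaw":0},{"grip":0.02,"x":0,"y":0,"z":-0.065,"yaw":0},{"grip":0.02,"x":0,"y":0,"z":-0.1,"yaw":0},{"grip":0.02,"x":0.02,"y":0,"z":-0.13,"yaw":0},{"grip":0.02,"x":0.06,"y":0,"z":-0.14,"yaw":0}]' 30 >/dev/null
python3 -m crank '[{"grip":0.02,"x":0.04,"y":-0.006,"z":0,"yaw":0},{"grip":0.02,"x":0.08,"y":-0.012,"z":0,"yaw":0},{"grip":0.02,"x":0.12,"y":-0.018,"z":0,"yaw":0},{"grip":0.02,"x":0.16,"y":-0.024,"z":0,"yaw":0},{"grip":0.02,"x":0.2,"y":-0.03,"z":0,"yaw":0}]' 30 >/dev/null
python3 -m crank '[{"grip":0.02,"x":0.04,"y":-0.006,"z":0,"yaw":-0.02},{"grip":0.02,"x":0.08,"y":-0.012,"z":0,"yaw":-0.04},{"grip":0.02,"x":0.111,"y":-0.016,"z":0,"yaw":-0.068},{"grip":0.02,"x":0.111,"y":-0.016,"z":0,"yaw":-0.068},{"grip":0.02,"x":0.111,"y":-0.016,"z":0,"yaw":-0.068}]' 30
python3 d.py 390 282.5 45 98.3
```

```text
time_s: 8.95
ee_pos: [391.0, 283.8, 194.8]
ee_rot: [180.0, 0.0, 98.5]
force: [-0.4, -0.5, -2.4]
gripper_width: 29.8
gripper_force: 30.0
t8.9 pos [391.  283.8 194.8] rot [180.    0.   98.5] F [-0.4 -0.5 -2.4] w 29.8 gf 30.0
x -0.0011 y -0.0012 z 0.1498 yaw 0.004  rows>=3.6
```

```bash

python3 -m crank '[{"grip":0.02,"x":0,"y":0,"z":0.035,"yaw":0},{"grip":0.02,"x":0,"y":0,"z":0.07,"yaw":0},{"grip":0.02,"x":0,"y":0,"z":0.105,"yaw":0},{"grip":0.02,"x":0,"y":0,"z":0.13,"yaw":0},{"grip":0.02,"x":0,"y":0,"z":0.145,"yaw":0}]' 30
python3 -m crank '[{"grip":0.02,"x":0,"y":0,"z":0.002,"yaw":0},{"grip":0.02,"x":0,"y":0,"z":0.004,"yaw":0},{"grip":0.02,"x":0,"y":0,"z":0.006,"yaw":0},{"grip":0.02,"x":0,"y":0,"z":0.007,"yaw":0},{"grip":0.02,"x":0,"y":0,"z":0.007,"yaw":0}]' 30
python3 -m crank '[{"grip":0.06,"x":0,"y":0,"z":0,"yaw":0},{"grip":0.06,"x":0,"y":0,"z":0,"yaw":0},{"grip":0.06,"x":0,"y":0,"z":0,"yaw":0},{"grip":0.06,"x":0,"y":0,"z":0,"yaw":0},{"grip":0.06,"x":0,"y":0,"z":-0.02,"yaw":0}]' 30
python3 -m crank '[{"grip":0.06,"x":0,"y":0,"z":-0.04,"yaw":0},{"grip":0.06,"x":0,"y":0,"z":-0.08,"yaw":0},{"grip":0.06,"x":0,"y":0,"z":-0.12,"yaw":0},{"grip":0.06,"x":-0.02,"y":0,"z":-0.15,"yaw":0},{"grip":0.06,"x":-0.04,"y":0,"z":-0.18,"yaw":0}]' 30
python3 d.py 400 -230 230 94.5
```

```text
time_s: 9.37
ee_pos: [390.0, 279.6, 47.1]
ee_rot: [-179.8, 0.1, 98.2]
force: [0.0, -0.4, -1.4]
gripper_width: 29.8
gripper_force: 30.0
time_s: 9.78
ee_pos: [391.5, 282.1, 43.8]
ee_rot: [179.9, -0.0, 98.3]
force: [-0.0, 0.1, -0.7]
gripper_width: 29.3
gripper_force: 30.0
time_s: 10.2
ee_pos: [388.7, 280.5, 60.6]
ee_rot: [-179.7, 0.2, 98.3]
force: [0.2, 0.4, 0.1]
gripper_width: 59.2
gripper_force: 0.0
time_s: 10.62
ee_pos: [396.5, 242.4, 245.2]
ee_rot: [179.9, -0.0, 98.4]
force: [0.7, -1.1, -0.2]
gripper_width: 59.9
gripper_force: 0.0
t10.6 pos [396.5 242.4 245.2] rot [179.9  -0.   98.4] F [ 0.7 -1.1 -0.2] w 59.9 gf 0.0
x -0.4678 y -0.0658 z 0.0152 yaw 0.069  rows>=11.3
```

```bash

for i in 1 2 3; do python3 -m crank '[{"grip":0.09,"x":-0.04,"y":-0.003,"z":0,"yaw":0},{"grip":0.09,"x":-0.08,"y":-0.006,"z":0,"yaw":0},{"grip":0.09,"x":-0.12,"y":-0.009,"z":0,"yaw":0},{"grip":0.09,"x":-0.16,"y":-0.012,"z":0,"yaw":0},{"grip":0.09,"x":-0.2,"y":-0.015,"z":0,"yaw":0}]' 30 >/dev/null; done
python3 -m crank '[{"grip":0.09,"x":-0.03,"y":-0.005,"z":0,"yaw":0.04},{"grip":0.09,"x":-0.036,"y":-0.01,"z":0,"yaw":0.068},{"grip":0.09,"x":-0.036,"y":-0.01,"z":0,"yaw":0.068},{"grip":0.09,"x":-0.036,"y":-0.01,"z":0,"yaw":0.068},{"grip":0.09,"x":-0.036,"y":-0.01,"z":0,"yaw":0.068}]' 30
python3 - <<'E'
from h import *
import pickle
c=camera_model("wrist");im=save("wrist","w3.png");pickle.dump(c,open("w3.pkl","wb"));save("top","top1.png")
E
```

```text
time_s: 12.28
ee_pos: [434.0, -393.5, 243.0]
ee_rot: [180.0, -0.0, 94.5]
force: [0.1, 0.2, 0.5]
gripper_width: 89.8
gripper_force: 0.0
```

View pics/w3.png

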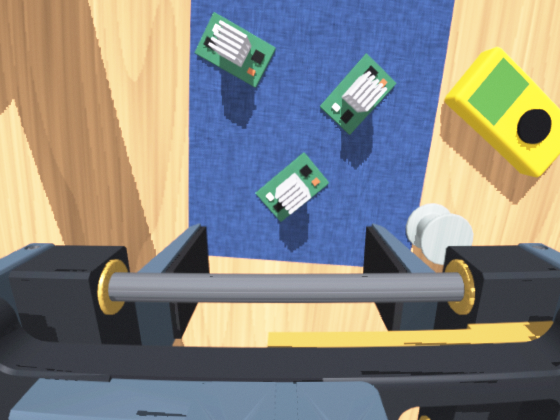

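The wrist view shows the fresh boards at about (235,50), (358,93) and (292,187), all flat on the mat and with none out of place. I'll fit board rectangles from the green masks.

```bash
cat > b.py <<'E'
from h import *
import sys
def boards(im_bgr,c,z=6):
    g=cv2.inRange(cv2.cvtColor(im_bgr,cv2.COLOR_BGR2HSV),(50,90,30),(85,255,190))
    g=cv2.morphologyEx(cv2.morphologyEx(g,cv2.MORPH_OPEN,np.ones((3,3))),cv2.MORPH_CLOSE,np.ones((15,15)))
    out=[]
    for k in cv2.findContours(g,cv2.RETR_EXTERNAL,cv2.CHAIN_APPROX_NONE)[0]:
        if cv2.contourArea(k)<500: continue
        W=np.array([onz(c,*p,z)[:2] for p in k[:,0].astype(float)],np.float32)
        (x,y),(w,h),a=cv2.minAreaRect(W)
        if w<h: w,h,a=h,w,a+90
        a=(a+90)%180-90
        out.append((x,y,a,w,h)); print("board x%.1f y%.1f long axis %.1f size %.0f x %.0f"%out[-1])
    return out
if __name__=="__main__":
    import pickle
    boards(cv2.imread(sys.argv[1]),pickle.load(open(sys.argv[2],"rb")) if len(sys.argv)>2 else camera_model("top"))
E
python3 b.py pics/w3.png w3.pkl
```

```text
board x441.2 y-400.3 long axis 44.5 size 80 x 50
board x509.2 y-282.5 long axis 53.2 size 80 x 49
board x362.9 y-244.9 long axis -24.6 size 80 x 49
```

```bash

python3 -m crank '[{"grip":0.09,"x":-0.003,"y":0.002,"z":0.015,"yaw":-0.12},{"grip":0.09,"x":-0.0073,"y":0.0066,"z":0.03,"yaw":-0.24},{"grip":0.09,"x":-0.0073,"y":0.0066,"z":0.05,"yaw":-0.36},{"grip":0.09,"x":-0.0073,"y":0.0066,"z":0.07,"yaw":-0.48},{"grip":0.09,"x":-0.0073,"y":0.0066,"z":0.09,"yaw":-0.6}]' 30 >/dev/null
python3 -m crank '[{"grip":0.09,"x":0,"y":0,"z":0.03,"yaw":-0.098},{"grip":0.09,"x":0,"y":0,"z":0.06,"yaw":-0.098},{"grip":0.09,"x":0,"y":0,"z":0.09,"yaw":-0.098},{"grip":0.09,"x":0,"y":0,"z":0.11,"yaw":-0.098},{"grip":0.07,"x":0,"y":0,"z":0.115,"yaw":-0.098}]' 30
python3 -m crank '[{"grip":0.05,"x":0,"y":0,"z":0,"yaw":0},{"grip":0.02,"x":0,"y":0,"z":0,"yaw":0},{"grip":0.02,"x":0,"y":0,"z":0,"yaw":0},{"grip":0.02,"x":0,"y":0,"z":0,"yaw":0},{"grip":0.02,"x":0,"y":0,"z":0,"yaw":0}]' 30
python3 -m crank '[{"grip":0.02,"x":0,"y":0,"z":0,"yaw":0},{"grip":0.02,"x":0,"y":0,"z":0,"yaw":0},{"grip":0.02,"x":0,"y":0,"z":0,"yaw":0},{"grip":0.02,"x":0,"y":0,"z":0,"yaw":0},{"grip":0.02,"x":0,"y":0,"z":0,"yaw":0}]' 30
```

```text
time_s: 13.22
ee_pos: [439.7, -398.9, 34.7]
ee_rot: [-180.0, -0.4, 134.5]
force: [-1.1, 0.1, 0.4]
gripper_width: 85.9
gripper_force: 0.0
time_s: 13.63
ee_pos: [441.8, -402.3, 39.4]
ee_rot: [180.0, 0.2, 134.4]
force: [0.4, 0.3, 0.3]
gripper_width: 52.9
gripper_force: 0.0
time_s: 14.05
ee_pos: [441.2, -401.9, 38.1]
ee_rot: [180.0, 0.0, 134.4]
force: [0.6, 1.2, 1.6]
gripper_width: 29.5
gripper_force: 30.0
```

```bash

python3 -m crank '[{"grip":0.02,"x":0,"y":0,"z":-0.03,"yaw":0},{"grip":0.02,"x":0,"y":0,"z":-0.065,"yaw":0},{"grip":0.02,"x":0,"y":0,"z":-0.1,"yaw":0},{"grip":0.02,"x":0.02,"y":0.024,"z":-0.12,"yaw":0},{"grip":0.02,"x":0.045,"y":0.053,"z":-0.12,"yaw":0}]' 30 >/dev/null
python3 -m crank '[{"grip":0.02,"x":0.026,"y":0.03,"z":0,"yaw":0},{"grip":0.02,"x":0.052,"y":0.06,"z":0,"yaw":0},{"grip":0.02,"x":0.078,"y":0.09,"z":0,"yaw":0},{"grip":0.02,"x":0.104,"y":0.12,"z":0,"yaw":0},{"grip":0.02,"x":0.13,"y":0.15,"z":0,"yaw":0}]' 30 >/dev/null
python3 -m crank '[{"grip":0.02,"x":0.02,"y":0.02,"z":0,"yaw":0.12},{"grip":0.02,"x":0.0347,"y":0.038,"z":0,"yaw":0.24},{"grip":0.02,"x":0.0347,"y":0.038,"z":0,"yaw":0.36},{"grip":0.02,"x":0.0347,"y":0.038,"z":0,"yaw":0.48},{"grip":0.02,"x":0.0347,"y":0.038,"z":0,"yaw":0.6}]' 30 >/dev/null
python3 -m crank '[{"grip":0.02,"x":0,"y":0,"z":0,"yaw":0.097},{"grip":0.02,"x":0,"y":0,"z":0,"yaw":0.097},{"grip":0.02,"x":0,"y":0,"z":0,"yaw":0.097},{"grip":0.02,"x":0,"y":0,"z":0,"yaw":0.097},{"grip":0.02,"x":0,"y":0,"z":0,"yaw":0.097}]' 30
python3 d.py 466.5 -83.8 46 94.45
```

```text
time_s: 15.72
ee_pos: [466.5, -83.4, 157.7]
ee_rot: [-180.0, 0.0, 94.5]
force: [0.2, -0.3, -1.4]
gripper_width: 30.0
gripper_force: 30.0
t15.7 pos [466.5 -83.4 157.7] rot [-180.     0.    94.5] F [ 0.2 -0.3 -1.4] w 30.0 gf 30.0
x -0.0004 y -0.0000 z 0.1117 yaw 0.002  rows>=2.7
```

```bash

python3 -m crank '[{"grip":0.02,"x":0,"y":0,"z":0.03,"yaw":0},{"grip":0.02,"x":0,"y":0,"z":0.06,"yaw":0},{"grip":0.02,"x":0,"y":0,"z":0.09,"yaw":0},{"grip":0.02,"x":0,"y":0,"z":0.11,"yaw":0},{"grip":0.02,"x":0,"y":0,"z":0.112,"yaw":0}]' 30 >/dev/null
python3 -m crank '[{"grip":0.02,"x":0,"y":0.005,"z":0,"yaw":0},{"grip":0.02,"x":0,"y":0.012,"z":0,"yaw":0},{"grip":0.02,"x":0,"y":0.02,"z":0,"yaw":0},{"grip":0.02,"x":0,"y":0.03,"z":0,"yaw":0},{"grip":0.02,"x":0,"y":0.04,"z":0,"yaw":0}]' 30
python3 -m crank '[{"grip":0.02,"x":0,"y":0.012,"z":0,"yaw":0},{"grip":0.02,"x":0,"y":0.024,"z":0,"yaw":0},{"grip":0.02,"x":0,"y":0.036,"z":0,"yaw":0},{"grip":0.02,"x":0,"y":0.048,"z":0,"yaw":0},{"grip":0.02,"x":0,"y":0.06,"z":0,"yaw":0}]' 30
python3 -m crank '[{"grip":0.02,"x":0,"y":0.006,"z":0,"yaw":0},{"grip":0.02,"x":0,"y":0.012,"z":0,"yaw":0},{"grip":0.02,"x":0,"y":0.018,"z":0,"yaw":0},{"grip":0.02,"x":0,"y":0.02,"z":0,"yaw":0},{"grip":0.02,"x":0,"y":0.022,"z":0,"yaw":0}]' 30
```

```text
time_s: 16.55
ee_pos: [508.4, -80.3, 46.8]
ee_rot: [179.9, 0.0, 94.5]
force: [0.1, 1.0, -2.1]
gripper_width: 29.9
gripper_force: 30.0
time_s: 16.97
ee_pos: [568.4, -75.4, 46.5]
ee_rot: [179.9, 0.0, 94.5]
force: [0.1, -0.0, -2.1]
gripper_width: 30.1
gripper_force: 3.0
time_s: 17.38
ee_pos: [588.3, -73.8, 45.9]
ee_rot: [-180.0, 0.0, 94.5]
force: [-0.2, 0.0, -1.4]
gripper_width: 30.0
gripper_force: 30.0
```

```bash

for i in 1 2 3; do python3 -m crank '[{"grip":0.02,"x":0,"y":0.001,"z":0,"yaw":0},{"grip":0.02,"x":0,"y":0.002,"z":0,"yaw":0},{"grip":0.02,"x":0,"y":0.003,"z":0,"yaw":0},{"grip":0.02,"x":0,"y":0.003,"z":0,"yaw":0},{"grip":0.02,"x":0,"y":0.003,"z":0,"yaw":0}]' 30 | sed -n '2p;4p'; done
```

```text
ee_pos: [590.6, -73.7, 45.8]
force: [-1.9, -0.2, -0.5]
ee_pos: [590.8, -73.5, 45.3]
force: [-7.6, -1.1, 2.8]
ee_pos: [591.1, -73.4, 45.0]
force: [-12.9, -2.0, 5.7]
```

```bash

python3 -m crank '[{"grip":0.03,"x":0,"y":-0.002,"z":0,"yaw":0},{"grip":0.06,"x":0,"y":-0.004,"z":0,"yaw":0},{"grip":0.06,"x":0,"y":-0.006,"z":0,"yaw":0},{"grip":0.06,"x":0,"y":-0.006,"z":0,"yaw":0},{"grip":0.06,"x":0,"y":-0.006,"z":0,"yaw":0}]' 30
python3 -m crank '[{"grip":0.06,"x":0,"y":-0.006,"z":-0.02,"yaw":0},{"grip":0.07,"x":0,"y":-0.006,"z":-0.05,"yaw":0},{"grip":0.08,"x":0,"y":-0.006,"z":-0.09,"yaw":0},{"grip":0.09,"x":-0.02,"y":-0.01,"z":-0.12,"yaw":0},{"grip":0.09,"x":-0.05,"y":-0.02,"z":-0.14,"yaw":0}]' 30
for i in 1 2; do python3 -m crank '[{"grip":0.09,"x":-0.04,"y":-0.003,"z":0,"yaw":0},{"grip":0.09,"x":-0.08,"y":-0.006,"z":0,"yaw":0},{"grip":0.09,"x":-0.11,"y":-0.015,"z":-0.005,"yaw":0},{"grip":0.09,"x":-0.12,"y":-0.03,"z":-0.01,"yaw":0},{"grip":0.09,"x":-0.13,"y":-0.05,"z":-0.01,"yaw":0}]' 30 ;done
python3 - <<'E'
from h import *
import pickle
from b import boards
c=camera_model("wrist");im=save("wrist","w4.png");pickle.dump(c,open("w4.pkl","wb"));boards(cv2.imread("pics/w4.png"),c)
E
python3 d.py
```

```text
time_s: 19.05
ee_pos: [592.3, -73.6, 46.4]
ee_rot: [179.9, 0.0, 94.5]
force: [-0.3, -0.3, 0.1]
gripper_width: 53.8
gripper_force: 0.0
time_s: 19.47
ee_pos: [578.0, -123.9, 190.1]
ee_rot: [179.6, 0.1, 94.7]
force: [1.5, 0.1, 0.5]
gripper_width: 83.5
gripper_force: 0.0
time_s: 19.88
ee_pos: [536.8, -260.8, 196.9]
ee_rot: [179.8, 0.1, 94.4]
force: [-0.5, -0.0, 0.1]
gripper_width: 89.9
gripper_force: 0.0
time_s: 20.3
ee_pos: [496.8, -394.4, 206.6]
ee_rot: [179.8, 0.1, 94.4]
force: [-0.4, 0.3, 0.4]
gripper_width: 89.8
gripper_force: 0.0
board x509.6 y-282.5 long axis 53.2 size 79 x 49
board x364.8 y-242.4 long axis -24.8 size 80 x 55
t20.4 pos [ 492.4 -395.8  206.5] rot [-179.9    0.2   94.3] F [-3.9 -0.2 -0. ] w 89.7 gf 0.0
```

```bash

python3 -m crank '[{"grip":0.09,"x":0.03,"y":0.006,"z":0,"yaw":-0.12},{"grip":0.09,"x":0.06,"y":0.012,"z":0,"yaw":-0.24},{"grip":0.09,"x":0.09,"y":0.018,"z":0,"yaw":-0.36},{"grip":0.09,"x":0.1116,"y":0.026,"z":0.02,"yaw":-0.48},{"grip":0.09,"x":0.1116,"y":0.026,"z":0.04,"yaw":-0.6}]' 30 >/dev/null
python3 -m crank '[{"grip":0.09,"x":0,"y":0,"z":0.02,"yaw":-0.12},{"grip":0.09,"x":0,"y":0,"z":0.03,"yaw":-0.252},{"grip":0.09,"x":0,"y":0,"z":0.03,"yaw":-0.252},{"grip":0.09,"x":0,"y":0,"z":0.03,"yaw":-0.252},{"grip":0.09,"x":0,"y":0,"z":0.03,"yaw":-0.252}]' 30 >/dev/null
python3 d.py 509.4 -282.5 38 143.2
```

```text
t21.2 pos [ 513.8 -279.2  136.9] rot [1.800e+02 1.000e-01 1.431e+02] F [ 0.7  0.4 -0. ] w 89.8 gf 0.0
x 0.0016 y -0.0053 z 0.0989 yaw -0.001  rows>=2.4
```

```bash

python3 -m crank '[{"grip":0.09,"x":0.0016,"y":-0.0053,"z":0.03,"yaw":0},{"grip":0.09,"x":0.0016,"y":-0.0053,"z":0.06,"yaw":0},{"grip":0.09,"x":0.0016,"y":-0.0053,"z":0.085,"yaw":0},{"grip":0.09,"x":0.0016,"y":-0.0053,"z":0.0985,"yaw":0},{"grip":0.07,"x":0.0016,"y":-0.0053,"z":0.0985,"yaw":0}]' 30
python3 -m crank '[{"grip":0.05,"x":0,"y":0,"z":0,"yaw":0},{"grip":0.02,"x":0,"y":0,"z":0,"yaw":0},{"grip":0.02,"x":0,"y":0,"z":0,"yaw":0},{"grip":0.02,"x":0,"y":0,"z":0,"yaw":0},{"grip":0.02,"x":0,"y":0,"z":0,"yaw":0}]' 30 >/dev/null
python3 -m crank '[{"grip":0.02,"x":0,"y":0,"z":0,"yaw":0},{"grip":0.02,"x":0,"y":0,"z":0,"yaw":0},{"grip":0.02,"x":0,"y":0,"z":0,"yaw":0},{"grip":0.02,"x":0,"y":0,"z":0,"yaw":0},{"grip":0.02,"x":0,"y":0,"z":0,"yaw":0}]' 30
python3 d.py 471.5 -17.9 158 143.2
```

```text
time_s: 21.6
ee_pos: [507.3, -281.5, 35.4]
ee_rot: [-180.0, -0.2, 143.2]
force: [-0.1, -0.7, 0.3]
gripper_width: 85.8
gripper_force: 0.0
time_s: 22.43
ee_pos: [508.5, -282.1, 37.5]
ee_rot: [-180.0, 0.0, 143.3]
force: [-1.0, 0.3, 0.5]
gripper_width: 29.7
gripper_force: 30.0
t22.4 pos [ 508.5 -282.1   37.5] rot [-180.     0.   143.3] F [-1.   0.3  0.5] w 29.7 gf 30.0
x 0.1876 y 0.1897 z -0.1205 yaw 0.002  rows>=7.0
```

```bash

python3 -m crank '[{"grip":0.02,"x":0,"y":0,"z":-0.03,"yaw":0},{"grip":0.02,"x":0,"y":0,"z":-0.065,"yaw":0},{"grip":0.02,"x":0,"y":0,"z":-0.1,"yaw":0},{"grip":0.02,"x":0.02,"y":0.02,"z":-0.12,"yaw":0},{"grip":0.02,"x":0.045,"y":0.043,"z":-0.12,"yaw":0}]' 30 >/dev/null
python3 -m crank '[{"grip":0.02,"x":0.028,"y":0.026,"z":0,"yaw":0},{"grip":0.02,"x":0.056,"y":0.052,"z":0,"yaw":0},{"grip":0.02,"x":0.084,"y":0.078,"z":0,"yaw":0},{"grip":0.02,"x":0.112,"y":0.104,"z":0,"yaw":0},{"grip":0.02,"x":0.14,"y":0.13,"z":0,"yaw":0}]' 30 >/dev/null
python3 -m crank '[{"grip":0.02,"x":0.0106,"y":0.0107,"z":0,"yaw":0.12},{"grip":0.02,"x":0.0106,"y":0.0107,"z":0,"yaw":0.24},{"grip":0.02,"x":0.0106,"y":0.0107,"z":0,"yaw":0.36},{"grip":0.02,"x":0.0106,"y":0.0107,"z":0,"yaw":0.48},{"grip":0.02,"x":0.0106,"y":0.0107,"z":0,"yaw":0.6}]' 30 >/dev/null
python3 -m crank '[{"grip":0.02,"x":0,"y":0,"z":0,"yaw":0.12},{"grip":0.02,"x":0,"y":0,"z":0,"yaw":0.252},{"grip":0.02,"x":0,"y":0,"z":0,"yaw":0.252},{"grip":0.02,"x":0,"y":0,"z":0,"yaw":0.252},{"grip":0.02,"x":0,"y":0,"z":0,"yaw":0.252}]' 30
python3 d.py 461.5 -17.8 45.5 94.45
```

```text
time_s: 24.1
ee_pos: [461.3, -17.8, 157.1]
ee_rot: [-180.0, -0.0, 94.6]
force: [-0.3, 0.1, -1.3]
gripper_width: 30.0
gripper_force: 30.0
t24.1 pos [461.3 -17.8 157.1] rot [-180.    -0.    94.6] F [-0.3  0.1 -1.3] w 30.0 gf 30.0
x 0.0000 y 0.0002 z 0.1116 yaw 0.003  rows>=2.7
```

```bash

python3 -m crank '[{"grip":0.02,"x":0,"y":0,"z":0.03,"yaw":0.003},{"grip":0.02,"x":0,"y":0,"z":0.06,"yaw":0.003},{"grip":0.02,"x":0,"y":0,"z":0.09,"yaw":0.003},{"grip":0.02,"x":0,"y":0,"z":0.11,"yaw":0.003},{"grip":0.02,"x":0,"y":0,"z":0.1115,"yaw":0.003}]' 30 >/dev/null
python3 -m crank '[{"grip":0.02,"x":0,"y":0.005,"z":0,"yaw":0},{"grip":0.02,"x":0,"y":0.012,"z":0,"yaw":0},{"grip":0.02,"x":0,"y":0.02,"z":0,"yaw":0},{"grip":0.02,"x":0,"y":0.03,"z":0,"yaw":0},{"grip":0.02,"x":0,"y":0.04,"z":0,"yaw":0}]' 30 | sed -n '2p;4p;6p'
python3 -m crank '[{"grip":0.02,"x":0,"y":0.012,"z":0,"yaw":0},{"grip":0.02,"x":0,"y":0.024,"z":0,"yaw":0},{"grip":0.02,"x":0,"y":0.036,"z":0,"yaw":0},{"grip":0.02,"x":0,"y":0.048,"z":0,"yaw":0},{"grip":0.02,"x":0,"y":0.06,"z":0,"yaw":0}]' 30| sed -n '2p;4p;6p'
python3 -m crank '[{"grip":0.02,"x":0,"y":0.006,"z":0,"yaw":0},{"grip":0.02,"x":0,"y":0.012,"z":0,"yaw":0},{"grip":0.02,"x":0,"y":0.018,"z":0,"yaw":0},{"grip":0.02,"x":0,"y":0.02,"z":0,"yaw":0},{"grip":0.02,"x":0,"y":0.022,"z":0,"yaw":0}]' 30| sed -n '2p;4p;6p'
for i in 1 2 ; do python3 -m crank '[{"grip":0.02,"x":0,"y":0.001,"z":0,"yaw":0},{"grip":0.02,"x":0,"y":0.002,"z":0,"yaw":0},{"grip":0.02,"x":0,"y":0.003,"z":0,"yaw":0},{"grip":0.02,"x":0,"y":0.003,"z":0,"yaw":0},{"grip":0.02,"x":0,"y":0.003,"z":0,"yaw":0}]' 30 | sed -n '2p;4p'; done
```

```text
ee_pos: [502.8, -14.7, 46.5]
force: [-1.0, 0.0, -3.1]
gripper_force: 30.0
ee_pos: [563.5, -10.2, 46.5]
force: [0.2, -0.7, -2.7]
gripper_force: 30.0
ee_pos: [583.5, -8.7, 46.0]
force: [-0.6, 0.1, -1.6]
gripper_force: 30.0
ee_pos: [585.5, -8.5, 45.8]
force: [-1.0, -1.0, -1.9]
ee_pos: [585.7, -8.4, 45.1]
force: [-6.2, -1.3, 1.7]
```

```bash

python3 -m crank '[{"grip":0.03,"x":0,"y":-0.001,"z":0,"yaw":0},{"grip":0.06,"x":0,"y":-0.002,"z":0,"yaw":0},{"grip":0.06,"x":0,"y":-0.003,"z":0,"yaw":0},{"grip":0.06,"x":0,"y":-0.003,"z":0,"yaw":0},{"grip":0.06,"x":0,"y":-0.003,"z":0,"yaw":0}]' 30
python3 -m crank '[{"grip":0.06,"x":0,"y":-0.003,"z":-0.02,"yaw":0},{"grip":0.07,"x":0,"y":-0.003,"z":-0.05,"yaw":0},{"grip":0.08,"x":0,"y":-0.003,"z":-0.09,"yaw":0},{"grip":0.09,"x":-0.01,"y":-0.02,"z":-0.12,"yaw":0},{"grip":0.09,"x":-0.03,"y":-0.05,"z":-0.14,"yaw":0}]' 30 >/dev/null
for i in 1 2; do python3 -m crank '[{"grip":0.09,"x":-0.03,"y":-0.02,"z":0,"yaw":0},{"grip":0.09,"x":-0.06,"y":-0.04,"z":0,"yaw":0},{"grip":0.09,"x":-0.09,"y":-0.06,"z":-0.005,"yaw":0},{"grip":0.09,"x":-0.12,"y":-0.075,"z":-0.01,"yaw":0},{"grip":0.09,"x":-0.145,"y":-0.08,"z":-0.02,"yaw":0}]' 30 >/dev/null ;done
python3 -m crank '[{"grip":0.09,"x":0,"y":0,"z":0,"yaw":0},{"grip":0.09,"x":0,"y":0,"z":0,"yaw":0},{"grip":0.09,"x":0,"y":0,"z":0,"yaw":0},{"grip":0.09,"x":0,"y":0,"z":0,"yaw":0},{"grip":0.09,"x":0,"y":0,"z":0,"yaw":0}]' 30
python3 - <<'E'
from h import *
from b import boards
c=camera_model("wrist");im=save("wrist","w5.png");boards(cv2.imread("pics/w5.png"),c)
E
python3 d.py 362.9 -244.9 100 65.4
```

```text
time_s: 27.02
ee_pos: [587.3, -8.4, 46.4]
ee_rot: [179.9, 0.0, 94.3]
force: [-0.2, -0.3, 1.1]
gripper_width: 53.5
gripper_force: 0.0
time_s: 28.68
ee_pos: [401.0, -342.1, 225.6]
ee_rot: [-180.0, -0.0, 94.4]
force: [0.6, -0.1, -0.6]
gripper_width: 90.1
gripper_force: 0.0
board x362.7 y-244.7 long axis -24.6 size 79 x 49
t28.7 pos [ 401.  -342.2  225.6] rot [-180.    -0.    94.4] F [-0.3 -0.4  0.3] w 89.9 gf 0.0
x 0.0999 y -0.0306 z 0.1256 yaw 0.506  rows>=4.0
```

View pics/w5.png

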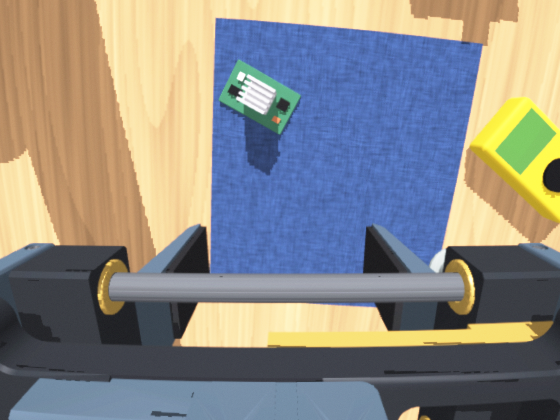

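The last fresh board is still at about (260,97), where it was before. I'll pick it.

```bash

python3 -m crank '[{"grip":0.09,"x":0.025,"y":-0.0076,"z":0.02,"yaw":0.1},{"grip":0.09,"x":0.05,"y":-0.015,"z":0.05,"yaw":0.2},{"grip":0.09,"x":0.075,"y":-0.023,"z":0.075,"yaw":0.3},{"grip":0.09,"x":0.1,"y":-0.0306,"z":0.1,"yaw":0.4},{"grip":0.09,"x":0.1,"y":-0.0306,"z":0.125,"yaw":0.506}]' 30 >/dev/null
python3 -m crank '[{"grip":0.09,"x":0,"y":0,"z":0.01,"yaw":0},{"grip":0.09,"x":0,"y":0,"z":0.01,"yaw":0},{"grip":0.09,"x":0,"y":0,"z":0.01,"yaw":0},{"grip":0.09,"x":0,"y":0,"z":0.01,"yaw":0},{"grip":0.09,"x":0,"y":0,"z":0.01,"yaw":0}]' 30 >/dev/null
python3 d.py 362.8 -244.8 38 65.4
```

```text
t29.6 pos [ 363.7 -246.4   91.9] rot [179.9   0.   65.3] F [-0.1 -0.7  0.8] w 90.2 gf 0.0
x 0.0011 y -0.0015 z 0.0539 yaw -0.001  rows>=1.3
```

```bash

python3 -m crank '[{"grip":0.09,"x":0.001,"y":-0.0015,"z":0.02,"yaw":0},{"grip":0.09,"x":0.001,"y":-0.0015,"z":0.04,"yaw":0},{"grip":0.09,"x":0.001,"y":-0.0015,"z":0.054,"yaw":0},{"grip":0.09,"x":0.001,"y":-0.0015,"z":0.054,"yaw":0},{"grip":0.07,"x":0.001,"y":-0.0015,"z":0.054,"yaw":0}]' 30 | sed -n 2p
python3 -m crank '[{"grip":0.05,"x":0,"y":0,"z":0,"yaw":0},{"grip":0.02,"x":0,"y":0,"z":0,"yaw":0},{"grip":0.02,"x":0,"y":0,"z":0,"yaw":0},{"grip":0.02,"x":0,"y":0,"z":0,"yaw":0},{"grip":0.02,"x":0,"y":0,"z":0,"yaw":0}]' 30 >/dev/null
python3 -m crank '[{"grip":0.02,"x":0,"y":0,"z":0,"yaw":0},{"grip":0.02,"x":0,"y":0,"z":0,"yaw":0},{"grip":0.02,"x":0,"y":0,"z":0,"yaw":0},{"grip":0.02,"x":0,"y":0,"z":0,"yaw":0},{"grip":0.02,"x":0,"y":0,"z":0,"yaw":0}]' 30
python3 d.py 456.4 47.9 158 94.45
```

```text
ee_pos: [362.0, -244.6, 37.2]
time_s: 30.82
ee_pos: [362.1, -244.6, 37.0]
ee_rot: [180.0, 0.0, 65.3]
force: [0.6, -1.1, 0.0]
gripper_width: 30.1
gripper_force: 30.0
t30.8 pos [ 362.1 -244.6   37. ] rot [180.    0.   65.3] F [ 0.6 -1.1  0. ] w 30.1 gf 30.0
x 0.3051 y -0.0365 z -0.1210 yaw -0.509  rows>=7.9
```

```bash

python3 -m crank '[{"grip":0.02,"x":0,"y":0,"z":-0.03,"yaw":0},{"grip":0.02,"x":0,"y":0,"z":-0.065,"yaw":0},{"grip":0.02,"x":0,"y":0,"z":-0.1,"yaw":0},{"grip":0.02,"x":0.03,"y":-0.004,"z":-0.12,"yaw":0},{"grip":0.02,"x":0.065,"y":-0.008,"z":-0.12,"yaw":0}]' 30 >/dev/null
python3 -m crank '[{"grip":0.02,"x":0.04,"y":-0.005,"z":0,"yaw":0},{"grip":0.02,"x":0.08,"y":-0.01,"z":0,"yaw":0},{"grip":0.02,"x":0.12,"y":-0.015,"z":0,"yaw":0},{"grip":0.02,"x":0.16,"y":-0.02,"z":0,"yaw":0},{"grip":0.02,"x":0.2,"y":-0.024,"z":0,"yaw":0}]' 30 >/dev/null
python3 -m crank '[{"grip":0.02,"x":0.02,"y":-0.002,"z":0,"yaw":-0.1},{"grip":0.02,"x":0.04,"y":-0.0045,"z":0,"yaw":-0.2},{"grip":0.02,"x":0.04,"y":-0.0045,"z":0,"yaw":-0.3},{"grip":0.02,"x":0.04,"y":-0.0045,"z":0,"yaw":-0.4},{"grip":0.02,"x":0.04,"y":-0.0045,"z":0,"yaw":-0.509}]' 30 >/dev/null
python3 -m crank '[{"grip":0.02,"x":0,"y":0,"z":0,"yaw":0},{"grip":0.02,"x":0,"y":0,"z":0,"yaw":0},{"grip":0.02,"x":0,"y":0,"z":0,"yaw":0},{"grip":0.02,"x":0,"y":0,"z":0,"yaw":0},{"grip":0.02,"x":0,"y":0,"z":0,"yaw":0}]' 30
python3 d.py 456.4 47.9 45 94.45
```

```text
time_s: 32.48
ee_pos: [456.0, 47.9, 156.8]
ee_rot: [-180.0, 0.0, 94.4]
force: [-0.3, 0.1, -1.4]
gripper_width: 30.0
gripper_force: 30.0
t32.5 pos [456.   47.9 156.8] rot [-180.     0.    94.4] F [-0.3  0.1 -1.4] w 30.0 gf 30.0
x -0.0000 y 0.0004 z 0.1118 yaw -0.001  rows>=2.7
```

```bash

python3 -m crank '[{"grip":0.02,"x":0,"y":0,"z":0.03,"yaw":0},{"grip":0.02,"x":0,"y":0,"z":0.06,"yaw":0},{"grip":0.02,"x":0,"y":0,"z":0.09,"yaw":0},{"grip":0.02,"x":0,"y":0,"z":0.11,"yaw":0},{"grip":0.02,"x":0,"y":0,"z":0.1115,"yaw":0}]' 30 >/dev/null
python3 -m crank '[{"grip":0.02,"x":0,"y":0.005,"z":0,"yaw":0},{"grip":0.02,"x":0,"y":0.012,"z":0,"yaw":0},{"grip":0.02,"x":0,"y":0.02,"z":0,"yaw":0},{"grip":0.02,"x":0,"y":0.03,"z":0,"yaw":0},{"grip":0.02,"x":0,"y":0.04,"z":0,"yaw":0}]' 30 | sed -n '2p;4p;6p'
python3 -m crank '[{"grip":0.02,"x":0,"y":0.012,"z":0,"yaw":0},{"grip":0.02,"x":0,"y":0.024,"z":0,"yaw":0},{"grip":0.02,"x":0,"y":0.036,"z":0,"yaw":0},{"grip":0.02,"x":0,"y":0.048,"z":0,"yaw":0},{"grip":0.02,"x":0,"y":0.06,"z":0,"yaw":0}]' 30| sed -n '2p;4p;6p'
python3 -m crank '[{"grip":0.02,"x":0,"y":0.006,"z":0,"yaw":0},{"grip":0.02,"x":0,"y":0.012,"z":0,"yaw":0},{"grip":0.02,"x":0,"y":0.018,"z":0,"yaw":0},{"grip":0.02,"x":0,"y":0.02,"z":0,"yaw":0},{"grip":0.02,"x":0,"y":0.022,"z":0,"yaw":0}]' 30| sed -n '2p;4p;6p'
for i in 1 2 ; do python3 -m crank '[{"grip":0.02,"x":0,"y":0.001,"z":0,"yaw":0},{"grip":0.02,"x":0,"y":0.002,"z":0,"yaw":0},{"grip":0.02,"x":0,"y":0.003,"z":0,"yaw":0},{"grip":0.02,"x":0,"y":0.003,"z":0,"yaw":0},{"grip":0.02,"x":0,"y":0.003,"z":0,"yaw":0}]' 30 | sed -n '2p;4p'; done
```

```text
ee_pos: [497.5, 51.2, 46.1]
force: [0.1, 0.0, -3.6]
gripper_force: 30.0
ee_pos: [558.2, 56.0, 46.1]
force: [0.7, -0.4, -2.5]
gripper_force: 30.0
ee_pos: [578.0, 57.5, 45.5]
force: [0.8, 0.0, -1.6]
gripper_force: 30.0
ee_pos: [580.3, 57.7, 45.3]
force: [-0.2, 0.0, -1.6]
ee_pos: [580.6, 57.7, 44.8]
force: [-6.8, -1.3, 2.6]
```

```bash

python3 -m crank '[{"grip":0.03,"x":0,"y":-0.001,"z":0,"yaw":0},{"grip":0.06,"x":0,"y":-0.002,"z":0,"yaw":0},{"grip":0.06,"x":0,"y":-0.003,"z":0,"yaw":0},{"grip":0.06,"x":0,"y":-0.003,"z":0,"yaw":0},{"grip":0.06,"x":0,"y":-0.003,"z":0,"yaw":0}]' 30
python3 -m crank '[{"grip":0.06,"x":0,"y":-0.003,"z":-0.02,"yaw":0},{"grip":0.06,"x":0,"y":-0.003,"z":-0.05,"yaw":0},{"grip":0.06,"x":0,"y":-0.003,"z":-0.09,"yaw":0},{"grip":0.06,"x":0,"y":-0.003,"z":-0.13,"yaw":0},{"grip":0.06,"x":0,"y":-0.003,"z":-0.17,"yaw":0}]' 30 >/dev/null
python3 -m crank '[{"grip":0.06,"x":0.03,"y":-0.02,"z":-0.01,"yaw":-0.02},{"grip":0.06,"x":0.06,"y":-0.035,"z":-0.02,"yaw":-0.04},{"grip":0.06,"x":0.09,"y":-0.05,"z":-0.03,"yaw":-0.06},{"grip":0.06,"x":0.12,"y":-0.06,"z":-0.04,"yaw":-0.065},{"grip":0.06,"x":0.14,"y":-0.065,"z":-0.045,"yaw":-0.065}]' 30 >/dev/null
python3 -m crank '[{"grip":0.06,"x":0,"y":0,"z":0,"yaw":0},{"grip":0.06,"x":0,"y":0,"z":0,"yaw":0},{"grip":0.06,"x":0,"y":0,"z":0,"yaw":0},{"grip":0.06,"x":0,"y":0,"z":0,"yaw":0},{"grip":0.06,"x":0,"y":0,"z":0,"yaw":0}]' 30
python3 - <<'E'
from h import *
import pickle
c=camera_model("wrist");im=save("wrist","w6.png");pickle.dump(c,open("w6.pkl","wb"))
E
```

```text
time_s: 35.4
ee_pos: [581.6, 57.8, 45.8]
ee_rot: [179.9, 0.0, 94.5]
force: [0.0, 0.1, 0.4]
gripper_width: 53.5
gripper_force: 0.0
time_s: 36.65
ee_pos: [502.3, 191.0, 259.8]
ee_rot: [-180.0, 0.0, 98.1]
force: [0.6, -0.5, -1.1]
gripper_width: 59.5
gripper_force: 0.0
```

View pics/w6.png

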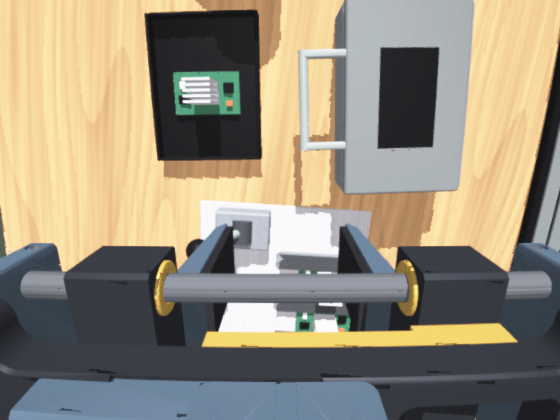

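The tested board lies flat in the tray at (207,93). The bar runs from (303,50) to (305,149), and the recorder's near top edge is near column 340 to 347. I'll triangulate the bar using w1.

```bash
python3 - <<'E'
from h import *
import pickle
c1=pickle.load(open("w1.pkl","rb"));c6=pickle.load(open("w6.pkl","rb"))
# refine bar centreline in w6: brightness profile rows
g=cv2.imread("pics/w6.png")
hs=cv2.cvtColor(g,cv2.COLOR_BGR2HSV)
for v in(65,85,100,115,135):
    s=hs[v,285:330,1].astype(int);print(v,[285+i for i in range(45) if s[i]<60])
for u in(315,325,330):print(u,[v for v in range(40,165) if hs[v,u,1]<60])
def tri(a,b):
    (p,d),(q,e)=ray(c1,*a),ray(c6,*b);A=np.c_[d,-e];k=np.linalg.lstsq(A,q-p,rcond=None)[0];P,Q=p+k[0]*d,q+k[1]*e
    return ((P+Q)/2).round(1),np.linalg.norm(P-Q).round(1)
print(tri((4,110),(303,50)),tri((81,101.5),(305,150)))
for z in(66,75,85,95):
    a,b=onz(c6,303,48.5,z),onz(c6,305,150.5,z);print(z,a[:2].round(1),b[:2].round(1),np.linalg.norm(a-b).round(1))
E
```

```text
65 [298, 299, 300, 301, 302, 303, 304, 305, 306, 307]
85 [299, 300, 301, 302, 303, 304, 305, 306, 307]
100 [299, 300, 301, 302, 303, 304, 305, 306, 307, 308]
115 [300, 301, 302, 303, 304, 305, 306, 307, 308]
135 [300, 301, 302, 303, 304, 305, 306, 307, 308]
315 [49, 50, 51, 52, 53, 54, 55, 56, 57, 58, 142, 143, 144, 145, 146, 147, 148, 149]
325 [49, 50, 51, 52, 53, 54, 55, 56, 57, 141, 142, 143, 144, 145, 146, 147, 148, 149]
330 [49, 50, 51, 52, 53, 54, 55, 56, 57, 141, 142, 143, 144, 145, 146, 147, 148, 149]
(array([499.3, 335. ,  74.2]), np.float64(1.8)) (array([514.7, 236.9,  69.5]), np.float64(2.5))
66 [498.3 338. ] [516.2 236.2] 103.3
75 [498.2 336.1] [515.6 237. ] 100.7
85 [497.9 334.1] [514.8 237.8] 97.8
95 [497.7 332.1] [514.1 238.7] 94.8
```

```bash
python3 d.py 506.8 286.8 130 98.5 506.8 286.8 68 98.5; python3 - <<'E'
import numpy as np
a0=np.arcsin(13/172);
for k in range(1,21):
    a=a0+(1.082-a0)*k/20;print(k,round(.172*(np.cos(a0)-np.cos(a)),4),round(-.172*(np.sin(a)-np.sin(a0)),4))
E
```

```text
t36.7 pos [502.3 191.1 259.9] rot [-180.     0.    98.1] F [-1.   0.4 -1. ] w 60.4 gf 0.0
x 0.0941 y 0.0179 z 0.1299 yaw -0.007  rows>=3.9
x 0.0000 y 0.0000 z 0.0620 yaw -0.000  rows>=1.5
1 0.0009 -0.0086
2 0.0022 -0.0172
3 0.0039 -0.0256
4 0.0061 -0.034
5 0.0086 -0.0423
6 0.0116 -0.0504
7 0.015 -0.0584
8 0.0188 -0.0662
9 0.023 -0.0737
10 0.0275 -0.0811
11 0.0324 -0.0882
12 0.0377 -0.0951
13 0.0433 -0.1017
14 0.0492 -0.108
15 0.0555 -0.114
16 0.062 -0.1196
17 0.0688 -0.125
18 0.0759 -0.13
19 0.0832 -0.1346
20 0.0907 -0.1389
```

```bash

python3 -m crank '[{"grip":0.04,"x":0.02,"y":0.004,"z":0.025,"yaw":-0.007},{"grip":0.04,"x":0.04,"y":0.008,"z":0.05,"yaw":-0.007},{"grip":0.04,"x":0.06,"y":0.012,"z":0.08,"yaw":-0.007},{"grip":0.04,"x":0.08,"y":0.016,"z":0.11,"yaw":-0.007},{"grip":0.04,"x":0.094,"y":0.018,"z":0.13,"yaw":-0.007}]' 30 >/dev/null
python3 -m crank '[{"grip":0.04,"x":0,"y":0,"z":0,"yaw":0},{"grip":0.04,"x":0,"y":0,"z":0.02,"yaw":0},{"grip":0.04,"x":0,"y":0,"z":0.04,"yaw":0},{"grip":0.04,"x":0,"y":0,"z":0.062,"yaw":0},{"grip":0.04,"x":0,"y":0,"z":0.062,"yaw":0}]' 30
python3 -m crank '[{"grip":0.02,"x":0,"y":0,"z":0,"yaw":0},{"grip":0.002,"x":0,"y":0,"z":0,"yaw":0},{"grip":0.002,"x":0,"y":0,"z":0,"yaw":0},{"grip":0.002,"x":0,"y":0,"z":0,"yaw":0},{"grip":0.002,"x":0,"y":0,"z":0,"yaw":0}]' 40
python3 -m crank '[{"grip":0.002,"x":0,"y":0,"z":0,"yaw":0},{"grip":0.002,"x":0,"y":0,"z":0,"yaw":0},{"grip":0.002,"x":0,"y":0,"z":0,"yaw":0},{"grip":0.002,"x":0,"y":0,"z":0,"yaw":0},{"grip":0.002,"x":0,"y":0,"z":0,"yaw":0}]' 40
```

```text
time_s: 37.53
ee_pos: [504.7, 285.4, 65.5]
ee_rot: [-179.6, 0.2, 98.5]
force: [-0.5, -0.9, 0.1]
gripper_width: 40.1
gripper_force: 0.0
time_s: 37.95
ee_pos: [506.8, 287.8, 69.5]
ee_rot: [179.9, -0.0, 98.6]
force: [-1.1, 0.8, 1.0]
gripper_width: 10.1
gripper_force: 21.1
time_s: 38.37
ee_pos: [506.7, 287.8, 68.5]
ee_rot: [179.9, 0.0, 98.6]
force: [1.0, -0.1, 0.8]
gripper_width: 9.4
gripper_force: 40.0
```

```bash

python3 -m crank '[{"grip":0.002,"x":0,"y":0.0009,"z":-0.0086,"yaw":0},{"grip":0.002,"x":0,"y":0.0022,"z":-0.0172,"yaw":0},{"grip":0.002,"x":0,"y":0.0039,"z":-0.0256,"yaw":0},{"grip":0.002,"x":0,"y":0.0061,"z":-0.034,"yaw":0},{"grip":0.002,"x":0,"y":0.0086,"z":-0.0423,"yaw":0}]' 40
python3 -m crank '[{"grip":0.002,"x":0,"y":0.003,"z":-0.0081,"yaw":0},{"grip":0.002,"x":0,"y":0.0064,"z":-0.0161,"yaw":0},{"grip":0.002,"x":0,"y":0.0102,"z":-0.0239,"yaw":0},{"grip":0.002,"x":0,"y":0.0144,"z":-0.0314,"yaw":0},{"grip":0.002,"x":0,"y":0.0189,"z":-0.0388,"yaw":0}]' 40
```

```text
time_s: 38.78
ee_pos: [513.8, 289.0, 111.1]
ee_rot: [-179.8, -0.0, 98.6]
force: [-1.8, 2.2, -5.1]
gripper_width: 9.2
gripper_force: 39.9
time_s: 39.2
ee_pos: [530.2, 291.8, 149.9]
ee_rot: [-179.5, -0.0, 98.6]
force: [-8.6, 2.5, 0.6]
gripper_width: 8.7
gripper_force: 39.9
```

```bash

python3 -m crank '[{"grip":0.002,"x":0,"y":0.0049,"z":-0.0071,"yaw":0},{"grip":0.002,"x":0,"y":0.0102,"z":-0.014,"yaw":0},{"grip":0.002,"x":0,"y":0.0158,"z":-0.0206,"yaw":0},{"grip":0.002,"x":0,"y":0.0217,"z":-0.0269,"yaw":0},{"grip":0.002,"x":0,"y":0.028,"z":-0.0329,"yaw":0}]' 40
python3 -m crank '[{"grip":0.002,"x":0,"y":0.0065,"z":-0.0056,"yaw":0},{"grip":0.002,"x":0,"y":0.0133,"z":-0.011,"yaw":0},{"grip":0.002,"x":0,"y":0.0204,"z":-0.016,"yaw":0},{"grip":0.002,"x":0,"y":0.0277,"z":-0.0206,"yaw":0},{"grip":0.002,"x":0,"y":0.0352,"z":-0.0249,"yaw":0}]' 40
python3 -m crank '[{"grip":0.002,"x":0,"y":0,"z":0,"yaw":0},{"grip":0.002,"x":0,"y":0,"z":0,"yaw":0},{"grip":0.002,"x":0,"y":0,"z":0,"yaw":0},{"grip":0.002,"x":0,"y":0,"z":0,"yaw":0},{"grip":0.002,"x":0,"y":0,"z":0,"yaw":0}]' 40
```

```text
time_s: 39.62
ee_pos: [555.3, 296.2, 184.1]
ee_rot: [-179.2, -0.1, 98.6]
force: [-17.8, 2.0, 9.1]
gripper_width: 9.0
gripper_force: 39.9
time_s: 40.03
ee_pos: [591.8, 302.5, 212.1]
ee_rot: [-179.6, -0.2, 98.6]
force: [-16.0, 2.3, 16.1]
gripper_width: 9.4
gripper_force: 40.1
time_s: 40.45
ee_pos: [594.0, 302.8, 213.2]
ee_rot: [180.0, -0.3, 98.6]
force: [-10.0, 3.2, 17.0]
gripper_width: 9.1
gripper_force: 40.1
```

```bash

python3 -m crank '[{"grip":0.002,"x":0,"y":0,"z":-0.002,"yaw":0},{"grip":0.002,"x":0,"y":0,"z":-0.004,"yaw":0},{"grip":0.002,"x":0,"y":0,"z":-0.004,"yaw":0},{"grip":0.002,"x":0,"y":0,"z":-0.004,"yaw":0},{"grip":0.002,"x":0,"y":0,"z":-0.004,"yaw":0}]' 40 | sed -n '2p;4p'
python3 -m crank '[{"grip":0.02,"x":0,"y":0,"z":0,"yaw":0},{"grip":0.04,"x":0,"y":0,"z":0,"yaw":0},{"grip":0.04,"x":0,"y":0,"z":0,"yaw":0},{"grip":0.04,"x":0,"y":0,"z":0,"yaw":0},{"grip":0.04,"x":0,"y":0,"z":0,"yaw":0}]' 40 
python3 -m crank '[{"grip":0.04,"x":0,"y":0,"z":-0.02,"yaw":0},{"grip":0.04,"x":0,"y":0,"z":-0.05,"yaw":0},{"grip":0.04,"x":0,"y":0,"z":-0.08,"yaw":0},{"grip":0.04,"x":-0.03,"y":0,"z":-0.08,"yaw":0},{"grip":0.04,"x":-0.07,"y":0,"z":-0.08,"yaw":0}]' 40 >/dev/null
python3 -m crank '[{"grip":0.04,"x":-0.04,"y":0,"z":0,"yaw":0},{"grip":0.04,"x":-0.08,"y":0,"z":0,"yaw":0},{"grip":0.04,"x":-0.12,"y":-0.02,"z":0,"yaw":0},{"grip":0,"x":-0.16,"y":-0.04,"z":0,"yaw":0},{"grip":0,"x":-0.16,"y":-0.06,"z":0,"yaw":0}]' 20
python3 -m crank '[{"grip":0,"x":0,"y":0,"z":0,"yaw":0},{"grip":0,"x":0,"y":0,"z":0,"yaw":0},{"grip":0,"x":0,"y":0,"z":0,"yaw":0},{"grip":0,"x":0,"y":0,"z":0,"yaw":0},{"grip":0,"x":0,"y":0,"z":0,"yaw":0}]' 20 | sed -n 2p
python3 - <<'E'
from h import *
import pickle
c=camera_model("wrist");im=save("wrist","w7.png");pickle.dump(c,open("w7.pkl","wb"))
s=save("scene","s7.png");t=save("top","t7.png")
S=cv2.resize(s[140:300,190:440],None,fx=1.9,fy=1.9,interpolation=cv2.INTER_CUBIC);T=cv2.resize(t[150:290,150:350],None,fx=1.6,fy=1.6)
o=np.zeros((600,800,3),np.uint8);o[:304,:475]=S[:304,:475];o[310:534,:320]=T[:224];o[310:310+280,330:330+373]=cv2.resize(im,(373,280))
cv2.imwrite("pics/m7.png",o[:,:,::-1])
E
```

```text
ee_pos: [594.5, 302.9, 213.6]
force: [-5.9, 4.9, 3.3]
time_s: 41.28
ee_pos: [596.5, 300.8, 211.5]
ee_rot: [180.0, 0.0, 98.5]
force: [-0.2, -0.4, -1.0]
gripper_width: 38.8
gripper_force: 0.0
time_s: 42.12
ee_pos: [571.6, 59.2, 290.8]
ee_rot: [-180.0, 0.2, 98.3]
force: [0.3, 1.2, 0.1]
gripper_width: 29.6
gripper_force: 0.0
ee_pos: [571.8, 65.7, 291.0]
```

View pics/m7.png

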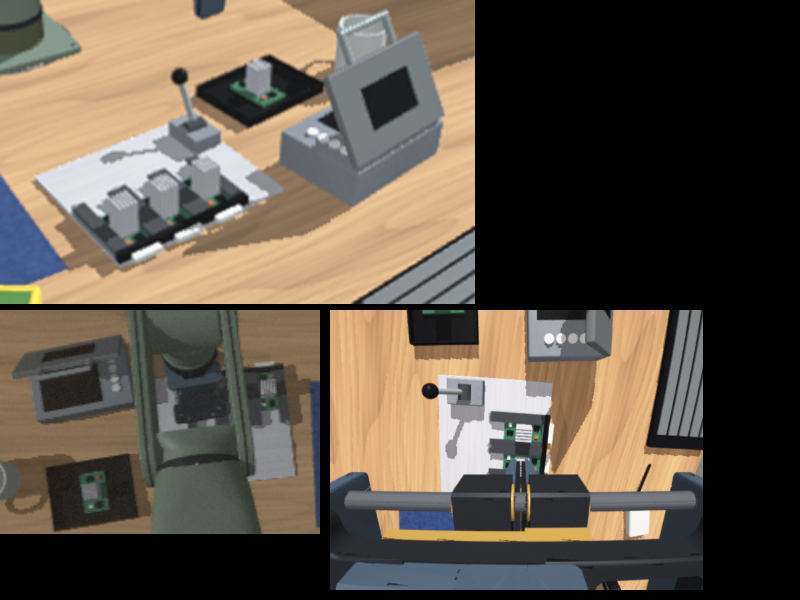

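The scene shows three fresh boards in their lanes, the tested board flat in the tray and the screen raised, with the bar ends at montage (342,40) and (392,14). The lever is off. Next I'll compute the screen angle and the rest distance to the stop.

```bash
python3 - <<'E'
from h import *
c=camera_model("scene")
for yaw in(8,9.5):
  a=np.radians(yaw);ux=np.array([np.cos(a),np.sin(a),0]);n=np.array([-np.sin(a),np.cos(a),0])
  P0=np.array([506.8,286.8,73])
  for X,Y in[(367,27),(367,30),(370,25)]:
    o,d=ray(c,190+X/1.9,140+Y/1.9);k=n@(P0-o)/(n@d);P=o+k*d
    s=(P-P0)@ux;print(yaw,P.round(1),"x from hinge",(171.5-s).round(1),"ang",np.degrees(np.arctan2(P[2]-60,171.5-s)-.035).round(1))
# calibration check: initial bar midpoint projected in scene0
print(proj(c,[[506.8,286.8,73],[595.5,300.5,215]]))
im=cv2.imread("pics/s7.png");cv2.imwrite("pics/s7c.png",cv2.resize(im[135:250,320:440],None,fx=5,fy=5,interpolation=cv2.INTER_CUBIC))
E
```

```text
8 [608.1 301.  210.3] x from hinge 69.2 ang 63.3
8 [608.7 301.1 206.1] x from hinge 68.6 ang 62.8
8 [612.5 301.7 215.1] x from hinge 64.8 ang 65.3
9.5 [605.7 303.4 208.7] x from hinge 71.2 ang 62.4
9.5 [606.4 303.5 204.4] x from hinge 70.6 ang 62.0
9.5 [610.1 304.1 213.4] x from hinge 66.8 ang 64.5
[[350.04355792 184.7324836 ]
 [379.91208334 150.76402048]]
```

View pics/s7c.png

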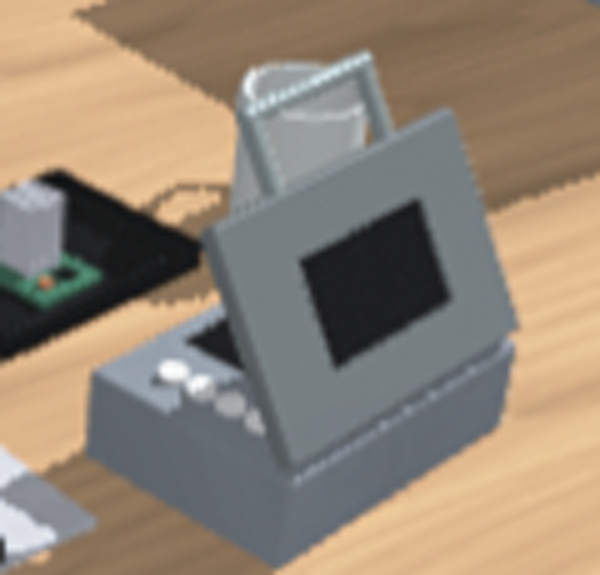

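The bar's middle is at crop (310,82) and the hinge edge's middle is at about (404,402).

```bash
python3 - <<'E'
from h import *
c=camera_model("scene");a=np.radians(8.7);ux=np.array([np.cos(a),np.sin(a),0]);n=np.array([-np.sin(a),np.cos(a),0]);P0=np.array([506.8,286.8,73])
def pl(X,Y):
  o,d=ray(c,320+X/5,135+Y/5);P=o+n@(P0-o)/(n@d)*d;return (P-P0)@ux,P[2]
b=pl(310,82);print("bar",b)
for q in[(404,402),(404,396)]:
  h=pl(*q);print("hinge",h,"dist",np.hypot(h[0]-b[0],b[1]-h[1]),"ang",np.degrees(np.arctan2(b[1]-h[1],h[0]-b[0]))-2)
E
python3 d.py 380 117 200 8 380 117 108 8
```

```text
bar (np.float64(96.62107958402558), np.float64(215.81347376077565))
hinge (np.float64(182.8208515628116), np.float64(61.539441747042815)) dist 176.72260082674475 ang 58.805963139832606
hinge (np.float64(182.2110576115924), np.float64(65.05034749595347)) dist 173.36425404304686 ang 58.41591924583263
t42.7 pos [571.5  65.5 290.9] rot [-180.     0.    98.7] F [-0.2 -0.6  0.6] w 0.3 gf 0.0
x 0.0797 y -0.1816 z 0.0909 yaw 1.582  rows>=12.7
x 0.0000 y 0.0000 z 0.0920 yaw -0.000  rows>=2.2
```

```bash

python3 -m crank '[{"grip":0,"x":-0.034,"y":-0.01,"z":0,"yaw":0.02},{"grip":0,"x":-0.07,"y":-0.02,"z":0,"yaw":0.04},{"grip":0,"x":-0.104,"y":-0.03,"z":0,"yaw":0.074},{"grip":0,"x":-0.138,"y":-0.04,"z":0,"yaw":0.074},{"grip":0,"x":-0.17,"y":-0.053,"z":0,"yaw":0.074}]' 20 >/dev/null
python3 -m crank '[{"grip":0,"x":0,"y":0,"z":0,"yaw":0},{"grip":0,"x":0,"y":0,"z":0,"yaw":0},{"grip":0,"x":0,"y":0,"z":0,"yaw":0},{"grip":0,"x":0,"y":0,"z":0,"yaw":0},{"grip":0,"x":0,"y":0,"z":0,"yaw":0}]' 20
python3 - <<'E'
from h import *
import pickle
c=camera_model("wrist");im=save("wrist","w8.png");pickle.dump(c,open("w8.pkl","wb"))
cv2.imwrite("pics/w8c.png",cv2.resize(im[20:260,130:450,::-1],None,fx=2.5,fy=2.5,interpolation=cv2.INTER_CUBIC))
E
python3 d.py
```

```text
time_s: 43.52
ee_pos: [544.5, -109.9, 291.2]
ee_rot: [180.0, -0.0, 94.5]
force: [-0.3, -0.3, 1.2]
gripper_width: 0.5
gripper_force: 0.0
t43.6 pos [ 544.4 -109.9  291.2] rot [180.   -0.   94.5] F [-0.8  0.1 -1.2] w 0.5 gf 0.0
```

View pics/w8c.png

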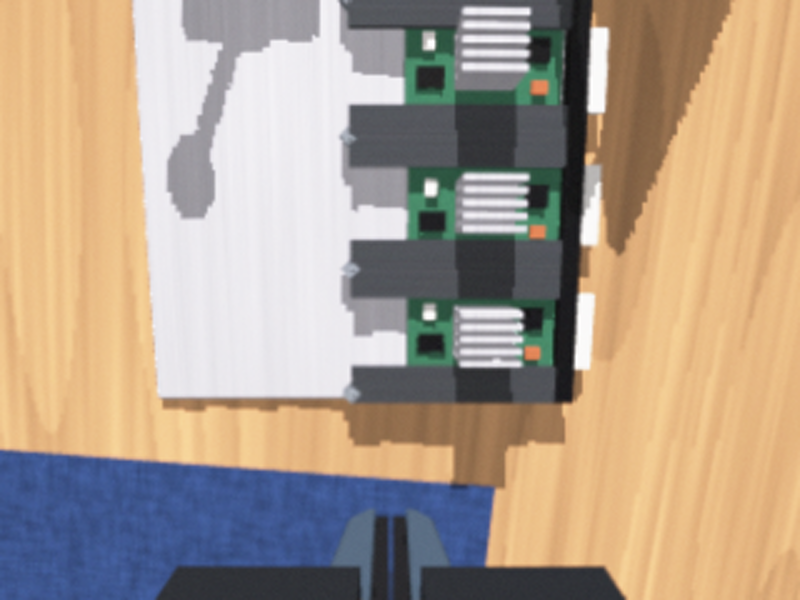

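```bash

python3 d.py 372 113.8 200 94.5 372 113.8 106 94.5 470 121.5 106 94.5
```

```text
t43.6 pos [ 544.4 -109.9  291.2] rot [180.   -0.   94.5] F [-0.8  0.1 -1.2] w 0.5 gf 0.0
x 0.2365 y -0.1545 z 0.0912 yaw -0.001  rows>=7.1
x 0.0000 y 0.0000 z 0.0940 yaw -0.000  rows>=2.3
x -0.0000 y 0.0983 z -0.0000 yaw -0.000  rows>=2.4
```

```bash

python3 -m crank '[{"grip":0,"x":0.025,"y":-0.016,"z":0.005,"yaw":0},{"grip":0,"x":0.05,"y":-0.035,"z":0.01,"yaw":0},{"grip":0,"x":0.08,"y":-0.053,"z":0.02,"yaw":0},{"grip":0,"x":0.11,"y":-0.072,"z":0.03,"yaw":0},{"grip":0,"x":0.14,"y":-0.09,"z":0.04,"yaw":0}]' 20 >/dev/null
python3 -m crank '[{"grip":0,"x":0.025,"y":-0.018,"z":0.01,"yaw":0},{"grip":0,"x":0.055,"y":-0.036,"z":0.02,"yaw":0},{"grip":0,"x":0.08,"y":-0.054,"z":0.03,"yaw":0},{"grip":0,"x":0.0965,"y":-0.0645,"z":0.05,"yaw":0},{"grip":0,"x":0.0965,"y":-0.0645,"z":0.05,"yaw":0}]' 20
python3 -m crank '[{"grip":0,"x":0,"y":0,"z":0.03,"yaw":0},{"grip":0,"x":0,"y":0,"z":0.06,"yaw":0},{"grip":0,"x":0,"y":0,"z":0.09,"yaw":0},{"grip":0,"x":0,"y":0,"z":0.095,"yaw":0},{"grip":0,"x":0,"y":0,"z":0.095,"yaw":0}]' 20
python3 -m crank '[{"grip":0,"x":0,"y":0.02,"z":0,"yaw":0},{"grip":0,"x":0,"y":0.04,"z":0,"yaw":0},{"grip":0,"x":0,"y":0.06,"z":0,"yaw":0},{"grip":0,"x":0,"y":0.08,"z":0,"yaw":0},{"grip":0,"x":0,"y":0.09,"z":0,"yaw":0}]' 20
python3 -m crank '[{"grip":0,"x":0,"y":0.004,"z":0,"yaw":0},{"grip":0,"x":0,"y":0.008,"z":0,"yaw":0},{"grip":0,"x":0,"y":0.01,"z":0,"yaw":0},{"grip":0,"x":0,"y":0.01,"z":0,"yaw":0},{"grip":0,"x":0,"y":0.01,"z":0,"yaw":0}]' 20
```

```text
time_s: 44.4
ee_pos: [367.6, 114.8, 198.7]
ee_rot: [-179.6, 0.0, 94.6]
force: [-0.4, -1.6, 0.3]
gripper_width: 0.3
gripper_force: 0.0
time_s: 44.82
ee_pos: [371.7, 112.6, 105.5]
ee_rot: [-179.8, 0.1, 94.4]
force: [0.2, -0.0, 0.4]
gripper_width: 0.8
gripper_force: 0.0
time_s: 45.23
ee_pos: [465.7, 120.1, 108.5]
ee_rot: [179.7, -0.0, 94.3]
force: [-0.8, 0.3, -0.2]
gripper_width: 0.3
gripper_force: 0.5
time_s: 45.65
ee_pos: [471.2, 120.4, 106.4]
ee_rot: [-180.0, 0.0, 94.4]
force: [-0.6, -0.6, 0.9]
gripper_width: 0.5
gripper_force: 0.5
```

```bash

python3 -m crank '[{"grip":0,"x":0,"y":0.001,"z":0,"yaw":0},{"grip":0,"x":0,"y":0.003,"z":0,"yaw":0},{"grip":0,"x":0,"y":0.004,"z":0,"yaw":0},{"grip":0,"x":0,"y":0.004,"z":0,"yaw":0},{"grip":0,"x":0,"y":0.004,"z":0,"yaw":0}]' 20 | sed -n '2p;4p'
python3 -m crank '[{"grip":0,"x":0,"y":-0.02,"z":0,"yaw":0},{"grip":0,"x":0,"y":-0.04,"z":0,"yaw":0},{"grip":0,"x":0,"y":-0.06,"z":-0.03,"yaw":0},{"grip":0,"x":-0.03,"y":-0.07,"z":-0.06,"yaw":0},{"grip":0,"x":-0.06,"y":-0.07,"z":-0.1,"yaw":0}]' 20 >/dev/null
python3 -m crank '[{"grip":0,"x":-0.04,"y":0,"z":-0.01,"yaw":0},{"grip":0,"x":-0.08,"y":0,"z":-0.03,"yaw":0},{"grip":0,"x":-0.11,"y":0,"z":-0.06,"yaw":0},{"grip":0,"x":-0.11,"y":0,"z":-0.08,"yaw":0},{"grip":0,"x":-0.11,"y":0,"z":-0.08,"yaw":0}]' 20
python3 -m crank '[{"grip":0,"x":0,"y":0,"z":0,"yaw":0},{"grip":0,"x":0,"y":0,"z":0,"yaw":0},{"grip":0,"x":0,"y":0,"z":0,"yaw":0},{"grip":0,"x":0,"y":0,"z":0,"yaw":0},{"grip":0,"x":0,"y":0,"z":0,"yaw":0}]' 20 >/dev/null
python3 - <<'E'
from h import *
s=save("scene","s9.png");t=save("wrist","w9.png")
o=np.zeros((420,760,3),np.uint8);o[:304,:190*2]=cv2.resize(s[140:292,190:380],None,fx=2,fy=2,interpolation=cv2.INTER_CUBIC);o[:280,385:758]=cv2.resize(t,(373,280))
cv2.imwrite("pics/m9.png",o[:,:,::-1])
E
```

```text
ee_pos: [471.8, 120.4, 106.2]
force: [-9.8, -0.3, 8.2]
time_s: 46.9
ee_pos: [421.3, -50.0, 282.7]
ee_rot: [179.4, 0.2, 94.2]
force: [0.1, 0.2, 0.0]
gripper_width: 0.5
gripper_force: 0.0
```

View pics/m9.png

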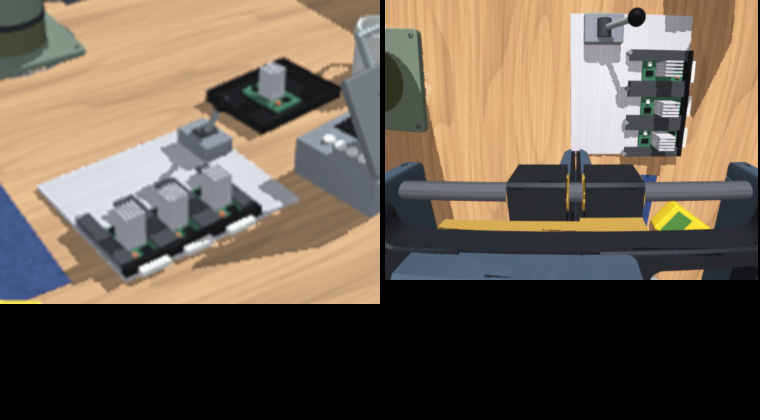

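The lever leans towards +x, knob at montage (637,17). The push ended with a 10 N reaction at its hard stop, so it is fully on. All boards are where they should be, so I'm handing in.

```bash
python3 -c "
from workcell import *
print(job_done())"
```

```text
the job is handed in; nothing more can be done
None
```

I handed the job in at about 47 s of robot time; no verdict came back. By my checks the tested board is flat in the tray, all three fresh boards touched the end stop, the screen stands at about 60° (estimates 58–65°), the lever is fully on, and I touched none of the three bystanders.

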